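Change over the LED driver test fixture

ROBOT

A 6-joint arm with a two-finger parallel gripper is mounted at the origin on the work surface. World frame = base frame: x ahead of the robot, y to its left, z up, the work surface at z = 0. Lengths are in m, angles in rad, forces in N, time in s.
With the tool pointing down it reaches from about 0.3 to 0.775 m from the base axis. Payload 14.6 kg.
Tool frame: the origin (TCP) lies on the centre line of the jaws, within the pads' length; the fingertips stand 19 mm ahead of it and the grasp point (between the pads) is the TCP; z points along the fingers, y is the line along which they close (so a half turn about z gives the same grasp; the last joint's range is limited). The gripper opens to 94 mm and grips with 3 to 60 N. Pads are 16 mm wide; open, the fingers measure 119 mm over their backs; the gripper's body (75 mm by 177 mm) begins 78 mm behind the grasp point.
Start: joints at [1.149, 0.3, 1.521, -0, 1.321, -0.067], TCP at [0.191, 0.516, 0.224] pointing down, gripper open.
Joint ranges: [-3.03, 3.03], [-0.79, 2.21], [0.23, 2.52], [-1.04, 4.18], [0, 3.07], [-2.55, 2.55]. Speed limits (rad/s): [2.22, 2.22, 2.57, 3.14, 3.14, 3.14].

INTERFACE

Orientations are given as [roll, pitch, yaw] about the fixed x, y, z axes, in that order (R = Rz(yaw) Ry(pitch) Rx(roll)).
In Python, from station import get_obs, camera, workorder gives the robot as it stands.
- The arm moves only by the tool play_rows, never from a script. Its argument "motion" is a list that holds one entry, the list of rows, each a list of 7 numbers: the shift along the tool's x, y, z as a fraction of full scale, then the turn, a rotation vector about the tool's x, y, z as a fraction of full scale, then the opening, from -1 (shut) to 1 (fully open). In form: [[[x, y, z, ax, ay, az, grip], ...]]. A call has 1 to 10 rows; each row is the pose to reach, as a shift and turn from the pose commanded when the call began, along the tool's axes at that moment, turning the shorter way round; what a row does not reach only later rows make up. Full scale, the value 1, is 0.25 m for a shift and 2 pi rad for a turn. A row lasts 1/10 s, in which the tool goes at most 50 mm and 8.59 degrees, less where a joint would pass 70% of its speed; a pose out of reach is approached as far as the arm can. A call with a number of a shift or a turn outside -1 to 1 is refused whole. A call with a gripper value outside its range is refused whole. The fingers move at their own pace and stop on an object; "grip_force" is the grip in N (left out, the last holds). Time passes only in rows, so rows that repeat a pose let the fingers close. It gives the time, the measured TCP pose, the force, the opening and the grip force at its end, in the units of the state.
- get_obs(): the state, without advancing time (a new reading comes with each control period).
- camera(name): name is "scene" or "top" or "wrist"; returns a dict with "frame" (420x560x3 uint8, red, green, blue), "z_map" (420x560 float32, m along the optical axis (not along the pixel's ray), 0 where there is no reading), "camera_matrix" (3x3 intrinsics, pixels), "T" (4x4, takes a point from camera to world coordinates); the wrist camera has in their place "T_tool_cam" (4x4, takes a point from camera to tool coordinates, whose origin is the TCP and whose axes are the flange's). Camera axes: x right, y up, looking along -z (the intrinsics and any distortion apply to the point x, -y, -z); pixel columns grow to the right and rows downward; lengths in m; the calibration is good to about 2 mm. The wrist camera is an equidistant fisheye: a pixel r from the principal point sees the ray r / f radians off the axis. A picture is of the moment at which its call begins: read the wrist's pose just before it.
- workorder.hand_in(): hands the job in; it is judged then, once.
The state is a dict: "time_s": time; "qpos": joint angles; "joint_vel": joint speeds; "tau": joint torques, N m; "ee_pos": TCP position; "eef_rot": TCP orientation; "force": force on the tool from outside, world axes, zero at the start; "moment": the same for the moment, N m; "grip_width": finger opening in m; "grip_force": force on a finger pad.
Only numpy, scipy, OpenCV 4.12 (cv2) and the standard library are available. Lean on these libraries where they do the work, as an engineer would, in place of code of your own. Each camera call takes 0.05 s, during which the arm holds its last target. There are 200 camera calls.

TASK

Change over the LED driver test fixture: first turn the transformer's knob fully anticlockwise to its zero stop, because no driver may leave or enter a nest while there is voltage on. Then empty the nests, laying each driver flat in the blue tray if its nest's lamp is green or in the red bin if the lamp is red, and load every driver of the tested size (120 mm long) that waits loose on the left of the bench flat into a nest of its own, fully down between the guides. Leave the shorter and the longer driver and everything else on the bench where they are, and leave the knob at zero.

Things in the scene. Friction and masses are not known exactly. Their poses are not given: they have to be found in the camera images.
- knob (a joint): Knob of the variable transformer that feeds the test fixture: 0 = its zero-volt end stop (fully anticlockwise seen from above), grows clockwise up to 4.8 rad. Turns freely against a light friction (about 0.05 N m) and stays where it is left; hard stop at 0.
- knob_grip (a point): Point on the knob's vertical axis, about 152 mm above the table, 7 mm below its top. Black upright bar grip 57 mm long (this point's x, turning with the knob), 14 mm thick (y), 32 mm high, on a disc 60 mm across whose top is 23 mm below this point. Below: a fixed grey transformer drum 130 mm across, 116 mm high; the red dial mark is zero, where the knob's white line then points. Its place varies.
- nest1 (a point): Centre of the floor of nest 1 of 4, counted from -y, 50 mm above the table; a driver lies along its x. Inside 130 mm long, from a front lip 8 mm high to a black contact block 27 mm high, and 50 mm wide between side guides 6 mm thick, 8 mm high. The nests stand in a row at 85 mm pitch on the test fixture, a fixed white box 170 (x) by 350 (y) by 50 mm high whose place and yaw vary.
- nest2 (a point): Centre of the floor of nest 2 of 4, counted from -y, 50 mm above the table; a driver lies along its x. Inside 130 mm long, from a front lip 8 mm high to a black contact block 27 mm high, and 50 mm wide between side guides 6 mm thick, 8 mm high.
- nest3 (a point): Centre of the floor of nest 3 of 4, counted from -y, 50 mm above the table; a driver lies along its x. Inside 130 mm long, from a front lip 8 mm high to a black contact block 27 mm high, and 50 mm wide between side guides 6 mm thick, 8 mm high.
- nest4 (a point): Centre of the floor of nest 4 of 4, counted from -y, 50 mm above the table; a driver lies along its x. Inside 130 mm long, from a front lip 8 mm high to a black contact block 27 mm high, and 50 mm wide between side guides 6 mm thick, 8 mm high.
- lamp_red1: One of two red verdict lamps, a lit dome 20 mm across on the contact block behind a nest (80 mm in +x of the nest's centre, top 96 mm above the table): the driver in that nest failed. The other two nests have green lamps: passed. At an empty nest the lamp shows an older result and means nothing. Which nests are red varies. Origin: underside.
- lamp_red2: One of two red verdict lamps, a lit dome 20 mm across on the contact block behind a nest (80 mm in +x of the nest's centre, top 96 mm above the table): the driver in that nest failed. The other two nests have green lamps: passed. At an empty nest the lamp shows an older result and means nothing. Which nests are red varies. Origin: underside.
- blue_tray: Blue tray for passed drivers: open box, fixed, 148 mm (x) by 185 mm (y) outside, walls 25 mm high and 4 mm thick, floor 4 mm thick; holds two drivers side by side, each with its length along x. It may have changed places with the red bin. Origin: centre of its underside.
- red_bin: Red bin for failed drivers: open box, fixed, 148 mm (x) by 185 mm (y) outside, walls 25 mm high and 4 mm thick, floor 4 mm thick; holds two drivers side by side, each with its length along x. It may have changed places with the blue tray. Origin: centre of its underside.
- tested1: LED driver: white case, grey label on top, orange terminal cover at each end (ends alike, either way round will do), 120 mm long (along its x), 42 mm wide (y), 30 mm high, about 140 g. Origin: centre of its underside. Tested driver that lies in nest 1 at the start, if present (that nest is otherwise empty).
- tested2: LED driver: white case, grey label on top, orange terminal cover at each end (ends alike, either way round will do), 120 mm long (along its x), 42 mm wide (y), 30 mm high, about 140 g. Origin: centre of its underside. Tested driver that lies in nest 2 at the start, if present (that nest is otherwise empty).
- tested3: LED driver: white case, grey label on top, orange terminal cover at each end (ends alike, either way round will do), 120 mm long (along its x), 42 mm wide (y), 30 mm high, about 140 g. Origin: centre of its underside. Tested driver that lies in nest 3 at the start, if present (that nest is otherwise empty).
- tested4: LED driver: white case, grey label on top, orange terminal cover at each end (ends alike, either way round will do), 120 mm long (along its x), 42 mm wide (y), 30 mm high, about 140 g. Origin: centre of its underside. Tested driver that lies in nest 4 at the start, if present (that nest is otherwise empty).
- waiting1: LED driver: white case, grey label on top, orange terminal cover at each end (ends alike, either way round will do), 120 mm long (along its x), 42 mm wide (y), 30 mm high, about 140 g. Origin: centre of its underside. Waiting driver of the size on test, on the table to the left among the other sizes, if present.
- waiting2: LED driver: white case, grey label on top, orange terminal cover at each end (ends alike, either way round will do), 120 mm long (along its x), 42 mm wide (y), 30 mm high, about 140 g. Origin: centre of its underside. Waiting driver of the size on test, on the table to the left among the other sizes, if present.
- waiting3: LED driver: white case, grey label on top, orange terminal cover at each end (ends alike, either way round will do), 120 mm long (along its x), 42 mm wide (y), 30 mm high, about 140 g. Origin: centre of its underside. Waiting driver of the size on test, on the table to the left among the other sizes, if present.
- short_unit: LED driver: white case, grey label on top, orange terminal cover at each end (ends alike, either way round will do), 100 mm long (along its x), 42 mm wide (y), 30 mm high, about 117 g. Origin: centre of its underside. Waiting too, but of the wrong (shorter) size: stays where it is.
- long_unit: LED driver: white case, grey label on top, orange terminal cover at each end (ends alike, either way round will do), 140 mm long (along its x), 42 mm wide (y), 30 mm high, about 163 g. Origin: centre of its underside. Waiting too, but of the wrong (longer) size: stays where it is.
- tape_roll: Roll of tape, 90 mm across, 20 mm high, lying flat; loose on the table, leave it alone. Origin: centre of its underside.
- screwdriver: Blue-handled screwdriver, 190 mm long, handle 26 mm thick; loose on the table, leave it alone. Origin: centre of its underside.
- cutter: Yellow box cutter, 145 by 22 by 15 mm, blade in; loose on the table, leave it alone. Origin: centre of its underside.
- marker: Marker pen, 136 mm long, 14 mm thick; loose on the table, leave it alone. Origin: centre of its underside.
- spare_cap: Loose orange terminal cover, 24 by 42 by 30 mm; loose on the table, leave it alone. Origin: centre of its underside.
Mind the look-alikes: they are no part of the job. What is shaped like the waiting2 but yellow is not meant.

How it is judged:
By the outcome, as a careful person would: the job done as asked, in the order asked, and still so for the second after the job is handed in, with the robot touching nothing.
Of tested1, tested2, tested3, tested4 only 3 to 4 are there at a start; the rules pass over those that are not, and their reading is None.
Of waiting1, waiting2, waiting3 only 2 to 3 are there at a start; the rules pass over those that are not, and their reading is None.
At some moment in a run one of waiting1, waiting2, waiting3 may be knocked a few centimetres aside while the robot is not near it.
It also fails if it takes over 208 s, if anything falls off the work surface, if the arm or the gripper's body presses on something with over 40 N, if the wrist force passes 120 N, or if a joint passes its speed limit or range.

## Working session

There is one attempt and no reset: what is moved stays moved. The work goes in short steps, Python scripts to look and compute and a tool call to move; the robot and the scene stay as the last step left them, time stands still between calls to the robot, and variables do not carry over. Pictures are saved under pics/ and viewed, at most 14 in all, crops included, and the job is handed in when it is done.

Besides the shell and the picture viewer there is one more tool, called after "Request:" as name(argument=value, ...) on one line, values as JSON. play_rows: Moves the arm, as the interface text tells. Its arguments: {"type":"object","properties":{"motion":{"type":"array"},"grip_force":{"type":"number"}},"required":["motion"]}

```bash
mkdir -p pics; ls; cat > h.py <<'E'
import numpy as np, cv2
from station import get_obs, camera, workorder
from scipy.spatial.transform import Rotation as R
def cloud(c):
    z=c["z_map"]; K=c["camera_matrix"]; h,w=z.shape
    u,v=np.meshgrid(np.arange(w),np.arange(h))
    P=np.stack([(u-K[0,2])/K[0,0]*z,-(v-K[1,2])/K[1,1]*z,-z,np.ones_like(z)],-1)
    return (P@c["T"].T)[...,:3]
def save(n,img,s=1):
    cv2.imwrite("pics/"+n,cv2.resize(img[...,::-1],None,fx=s,fy=s,interpolation=cv2.INTER_CUBIC))
E
python3 - <<'E'
from h import *
o=get_obs();print({k:np.round(v,3) for k,v in o.items()})
for n in("top","scene"):
    c=camera(n);np.savez(n+".npz",**c);save(n+"0.png",c["frame"],1.42);print(n,c["T"].round(3),c["camera_matrix"].round(1))
E
```

```text
pics
{'time_s': np.float64(0.0), 'qpos': array([ 1.149,  0.3  ,  1.522, -0.   ,  1.321, -0.067]), 'joint_vel': array([ 0.001,  0.001, -0.   ,  0.   , -0.001,  0.   ]), 'tau': array([ 2.0000e-03, -5.3181e+01, -3.5275e+01,  7.1000e-02,  2.4000e-02,
       -0.0000e+00]), 'ee_pos': array([0.191, 0.516, 0.224]), 'eef_rot': array([-3.14 , -0.   ,  2.787]), 'force': array([ 0.053, -1.09 , -0.454]), 'moment': array([ 0.019, -0.056, -0.03 ]), 'grip_force': np.float64(0.0), 'grip_width': np.float64(0.094)}
top [[ 0.062  0.975 -0.211  0.191]
 [-0.998  0.06  -0.015 -0.01 ]
 [-0.002  0.212  0.977  1.345]
 [ 0.     0.     0.     1.   ]] [[439.5   0.  279.5]
 [  0.  439.5 211.3]
 [  0.    0.    1. ]]
scene [[ 0.576 -0.541  0.613  1.378]
 [ 0.817  0.373 -0.439 -0.631]
 [ 0.009  0.754  0.657  1.094]
 [ 0.     0.     0.     1.   ]] [[513.4   0.  279.8]
 [  0.  513.4 211.4]
 [  0.    0.    1. ]]
```

View pics/top0.png

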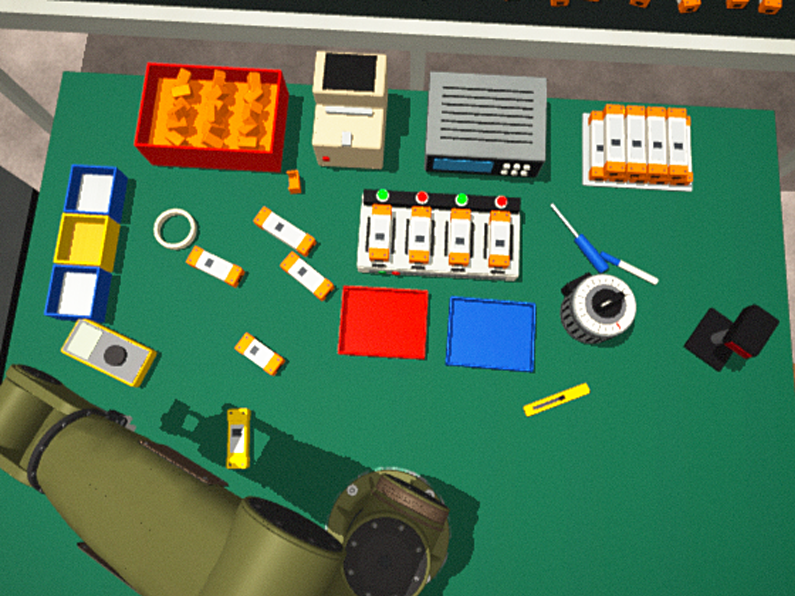

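View pics/scene0.png

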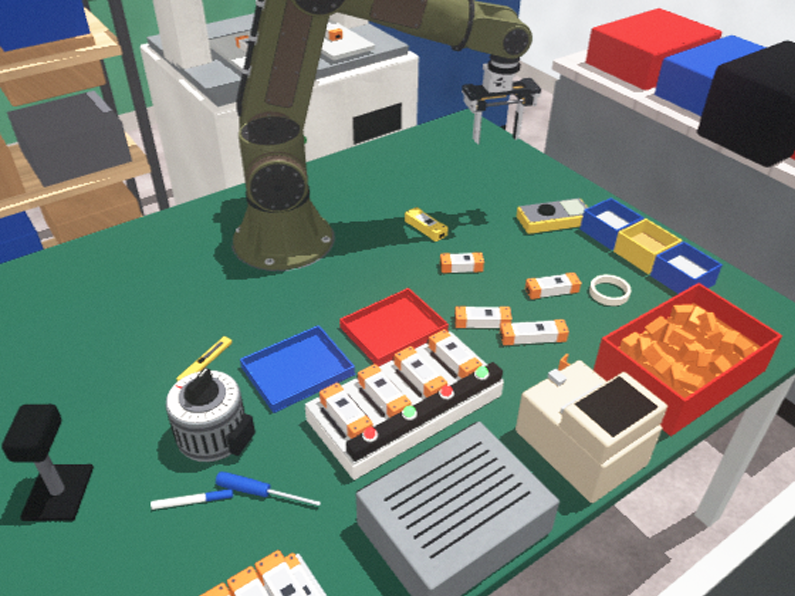

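The top view shows all four nests full. The lamps from left (+y, nest 4) to right (nest 1) are green (382,195), red (421,197), green (460,199) and red (501,201). The red bin is at (384,322), the blue tray at (490,334) and the knob at (607,303). The loose white drivers are at (285,230), (215,266), (307,275) and (260,354), plus a yellow look-alike at (238,438). Next I'll measure their lengths.

```bash
cat >> h.py <<'E'
def boxes(c,zlo,zhi,reg,amin=60):
    P=cloud(c); m=(P[...,2]>zlo)&(P[...,2]<zhi)&(P[...,0]>reg[0])&(P[...,0]<reg[1])&(P[...,1]>reg[2])&(P[...,1]<reg[3])
    n,l=cv2.connectedComponents(m.astype(np.uint8),connectivity=4); out=[]
    for i in range(1,n):
        q=l==i
        if q.sum()<amin: continue
        p=P[q].astype(np.float32); r=cv2.minAreaRect(p[:,:2]); (cx,cy),(a,b),t=r
        if a<b: a,b,t=b,a,t+90
        vv,uu=np.where(q)
        out.append((cx,cy,np.median(p[:,2]),a,b,(t+90)%180-90,uu.mean(),vv.mean(),c["frame"][q].mean(0).astype(int)))
    return out
def show(bs):
    for b in bs: print("x %.3f y %.3f z %.3f L %.3f W %.3f ang %.1f px %.0f,%.0f"%b[:8],b[8])
E
python3 - <<'E'
from h import *
t=dict(np.load("top.npz")); s=dict(np.load("scene.npz"))
for c in(t,s):
    print("loose");show(boxes(c,.024,.036,(.1,.8,.05,.7)))
    print("nest");show(boxes(c,.072,.087,(.3,.75,-.3,.2)))
    print("knob");show(boxes(c,.145,.17,(.2,.6,-.5,-.2),20))
    print("trays");show(boxes(c,.018,.029,(.2,.5,-.25,.15)))
P=cloud(t)
for n,c in(("t",t),("s",s)):
    P=cloud(c);f=c["frame"].astype(int)
    for nm,m in(("red",(f[...,0]>170)&(f[...,1]<80)&(f[...,2]<80)),("green",(f[...,1]>190)&(f[...,0]<120)&(f[...,2]<150))):
        m=m&(P[...,2]>.085)&(P[...,2]<.13)
        k,l,st,ce=cv2.connectedComponentsWithStats(m.astype(np.uint8))
        for i in range(1,k):
            if st[i,4]>5: print(n,nm,st[i,4],P[l==i].mean(0).round(3))
f=t["frame"]; a=cv2.resize(f[185:250,385:455],None,fx=8,fy=8,interpolation=cv2.INTER_CUBIC)
g=cv2.resize(f[130:280,100:260],None,fx=3.4,fy=3.4,interpolation=cv2.INTER_CUBIC)
save("knob0.png",a);np.save("g.npy",g)
E
```

```text
looseTraceback (most recent call last):
  File "<stdin>", line 4, in <module>
  File "h.py", line 17, in boxes
    p=P[q].astype(np.float32); r=cv2.minAreaRect(p[:,:2]); (cx,cy),(a,b),t=r
                                 ~~~~~~~~~~~~~~~^^^^^^^^^
cv2.error: OpenCV(4.12.0) /io/opencv/modules/imgproc/src/convhull.cpp:143: error: (-215:Assertion failed) total >= 0 && (depth == CV_32F || depth == CV_32S) in function 'convexHull'
```

```bash
sed -i 's/cv2.minAreaRect(p\[:,:2\])/cv2.minAreaRect(np.ascontiguousarray(p[:,:2]))/' h.py
cat > m.py <<'E'
from h import *
t=dict(np.load("top.npz")); s=dict(np.load("scene.npz"))
for c in(t,s):
    print("loose");show(boxes(c,.024,.036,(.1,.8,.05,.7)))
    print("nest");show(boxes(c,.072,.087,(.3,.75,-.3,.2)))
    print("knob");show(boxes(c,.145,.17,(.2,.6,-.5,-.2),20))
    print("trays");show(boxes(c,.018,.029,(.2,.5,-.25,.15)))
for n,c in(("t",t),("s",s)):
    P=cloud(c);f=c["frame"].astype(int)
    for nm,m in(("red",(f[...,0]>170)&(f[...,1]<80)&(f[...,2]<80)),("green",(f[...,1]>190)&(f[...,0]<120)&(f[...,2]<150))):
        m=m&(P[...,2]>.085)&(P[...,2]<.13)
        k,l,st,ce=cv2.connectedComponentsWithStats(m.astype(np.uint8))
        for i in range(1,k):
            if st[i,4]>5: print(n,nm,st[i,4],P[l==i].mean(0).round(3))
f=t["frame"]; a=cv2.resize(f[185:250,385:455],None,fx=8,fy=8,interpolation=cv2.INTER_CUBIC)
save("knob0.png",a)
E
python3 m.py
```

```text
loose
x 0.679 y 0.684 z 0.029 L 0.085 W 0.032 ang 0.1 px 72,136 [247 247 243]
x 0.619 y 0.270 z 0.028 L 0.141 W 0.042 ang 60.4 px 200,162 [244 213 156]
x 0.563 y 0.684 z 0.029 L 0.087 W 0.033 ang -0.9 px 66,171 [253 230  46]
x 0.529 y 0.416 z 0.028 L 0.121 W 0.040 ang 67.8 px 151,187 [244 213 145]
x 0.520 y 0.212 z 0.028 L 0.121 W 0.041 ang 54.4 px 216,194 [244 212 147]
x 0.447 y 0.683 z 0.029 L 0.091 W 0.032 ang -0.3 px 60,207 [251 252 249]
x 0.333 y 0.621 z 0.033 L 0.192 W 0.097 ang 65.0 px 80,248 [200 189 138]
x 0.342 y 0.297 z 0.029 L 0.101 W 0.041 ang 58.7 px 182,249 [244 213 129]
x 0.165 y 0.323 z 0.029 L 0.118 W 0.042 ang 5.3 px 167,308 [203 184  57]
nest
x 0.630 y -0.072 z 0.078 L 0.338 W 0.157 ang -89.9 px 310,158 [184 158 114]
knob
x 0.474 y -0.408 z 0.158 L 0.057 W 0.014 ang -57.3 px 430,211 [57 55 52]
trays
x 0.416 y 0.126 z 0.023 L 0.147 W 0.048 ang 20.6 px 242,232 [229  29  16]
x 0.489 y -0.177 z 0.023 L 0.145 W 0.006 ang 89.0 px 340,211 [ 22  87 189]
x 0.354 y -0.148 z 0.024 L 0.142 W 0.063 ang 58.3 px 327,252 [ 23  95 213]
loose
x 0.326 y 0.600 z 0.033 L 0.151 W 0.092
[... 561 characters left out ...]
ob
x 0.480 y -0.411 z 0.157 L 0.055 W 0.016 ang -58.0 px 139,268 [63 64 62]
trays
x 0.362 y 0.067 z 0.023 L 0.136 W 0.039 ang 74.5 px 274,210 [195  61  56]
x 0.435 y -0.054 z 0.022 L 0.129 W 0.007 ang -0.1 px 253,239 [197  57  56]
x 0.421 y -0.176 z 0.023 L 0.154 W 0.148 ang -0.8 px 219,252 [ 59  94 182]
t red 574 [0.866 0.448 0.098]
t red 35 [0.851 0.51  0.095]
t red 40 [0.849 0.429 0.094]
t red 11 [0.861 0.351 0.093]
t red 16 [0.815 0.518 0.092]
t red 21 [0.817 0.433 0.094]
t red 11 [0.814 0.355 0.093]
t red 28 [ 0.691 -0.029  0.092]
t red 25 [ 0.692 -0.198  0.093]
t green 31 [0.691 0.056 0.092]
t green 30 [ 0.691 -0.113  0.093]
s red 36 [-0.011  1.389  0.108]
s red 716 [0.872 0.438 0.097]
```

```bash
ls pics
```

```text
knob0.png
scene0.png
top0.png
```

View pics/knob0.png

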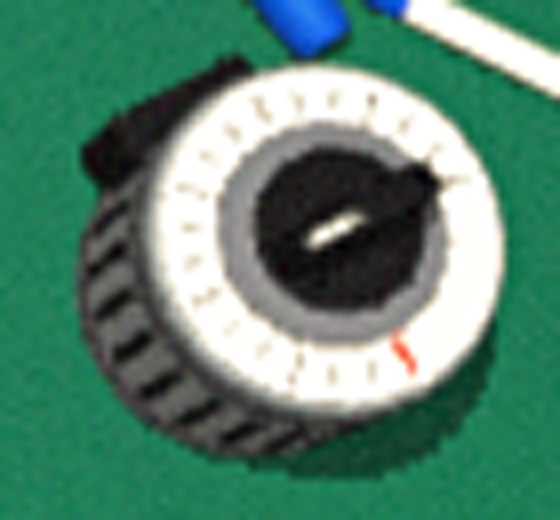

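The lengths read 141 mm at (200,162), 121 mm at (151,187) and (216,194), and 101 mm at (182,249), in native pixels. The two 121 mm drivers are therefore the waiting ones. The 118 mm one at (167,308) is the yellow look-alike and isn't meant. In the knob crop, the white line (308,245)-(360,215) lies on the lower-left half of the bar, and the red zero mark is at (403,352).

```bash
cat >> h.py <<'E'
def plan(wps,start=None):
    "each waypoint (x,y,z,yaw) = one call, from the previous one; prints tool-axes fractions"
    if start is None:
        o=get_obs(); start=(*o["ee_pos"],o["eef_rot"][2])
    x=np.array(start,float)
    for w in wps:
        w=np.array(w,float); d=w[:3]-x[:3]; c,s=np.cos(x[3]),np.sin(x[3])
        v=np.array([c*d[0]+s*d[1],s*d[0]-c*d[1],-d[2]])/.25
        a=-(w[3]-x[3])
        print(w,"->",v.round(4),"az",round(a/2/np.pi,4),"rows>=",max(np.linalg.norm(d)/.05,abs(np.degrees(a))/8.59).round(1), "" if abs(v).max()<1 else "TOO FAR")
        x=w
E
python3 - <<'E'
from h import *
t=dict(np.load("top.npz"));P=cloud(t);f=t["frame"].astype(int);r,g,b=f[...,0],f[...,1],f[...,2]
box=(P[...,0]>.28)&(P[...,0]<.53)&(P[...,1]>-.3)&(P[...,1]<.18)&(P[...,2]<.045)
for n,m in(("red",(r>150)&(g<90)&(b<90)),("blue",(b>120)&(r<90))):
    m=(m&box).astype(np.uint8);k,l,st,_=cv2.connectedComponentsWithStats(m);i=1+st[1:,4].argmax();q=l==i
    p=P[q];print(n,cv2.minAreaRect(p[:,:2].astype(np.float32).copy()),p[:,2].min(),p[:,2].max())
m=(r>200)&(g<110)&(b<110)&(P[...,1]<-.35)&(P[...,2]>.09);print("mark",P[m].mean(0) if m.any() else None,m.sum())
d=(P[...,1]<-.3)&(P[...,1]>-.52)&(P[...,0]>.35)&(P[...,0]<.6)&(abs(P[...,2]-.116)<.006);p=P[d]
print("dial",p[:,2].mean(),cv2.minEnclosingCircle(p[:,:2].astype(np.float32).copy()))
# drivers in nests: tops
T=(abs(P[...,2]-.078)<.006)
print("nest tops")
for y in(-.198,-.113,-.029,.056):
    q=T&(abs(P[...,1]-y)<.028)&(P[...,0]>.53)&(P[...,0]<.675)&(r>120)
    print(cv2.minAreaRect(P[q][:,:2].astype(np.float32).copy()))
plan([(.35,.42,.32,1.8),(.5,.22,.32,.8),(.55,0,.30,-.2),(.5,-.23,.28,-1.0),(.476,-.409,.25,-1.0)])
E
```

```text
red ((0.4316140413284302, 0.03945443779230118), (0.1882244497537613, 0.15728351473808289), 89.46944427490234) -0.009344418280302635 0.03043217755904193
blue ((0.42143064737319946, -0.19682738184928894), (0.19073116779327393, 0.15796548128128052), 88.72977447509766) -0.007848131557073534 0.030402653348213127
mark [ 0.43272352 -0.43454598  0.1147397 ] 1
dial 0.11564547749227033 ((0.4741683602333069, -0.40692684054374695), 0.06521760672330856)
nest tops
((0.6130127310752869, -0.19943170249462128), (0.12103230506181717, 0.04265398159623146), 0.3057959973812103)
((0.6134918928146362, -0.11504659801721573), (0.04198687896132469, 0.12214145064353943), 89.15886688232422)
((0.6120389103889465, -0.02956181764602661), (0.040578801184892654, 0.12071951478719711), 89.67337799072266)
((0.6121039390563965, 0.05508572980761528), (0.1209423840045929, 0.04045717418193817), 0.4200943410396576)
[0.35 0.42 0.32 1.8 ] -> [-0.7293 -0.1374 -0.3842] az 0.1571 rows>= 6.6 
[0.5  0.22 0.32 0.8 ] -> [-0.9154  0.4025 -0.    ] az 0.1592 rows>= 6.7 
[ 0.55  0.    0.3  -0.2 ] -> [-0.4919  0.7566  0.08  ] az 0.1592 rows>= 6.7 
[ 0.5  -0.23  0.28 -1.  ] -> [-0.0132  0.9414  0.08  ] az 0.1273 rows>= 5.3 
[ 0.476 -0.409  0.25  -1.   ] -> [0.5506 0.4676 0.12  ] az -0.0 rows>= 3.7
```

Request:
play_rows(motion=[[[-0.7293, -0.1374, -0.3842, 0, 0, 0.1571, 1], [-0.7293, -0.1374, -0.3842, 0, 0, 0.1571, 1], [-0.7293, -0.1374, -0.3842, 0, 0, 0.1571, 1], [-0.7293, -0.1374, -0.3842, 0, 0, 0.1571, 1], [-0.7293, -0.1374, -0.3842, 0, 0, 0.1571, 1], [-0.7293, -0.1374, -0.3842, 0, 0, 0.1571, 1], [-0.7293, -0.1374, -0.3842, 0, 0, 0.1571, 1], [-0.7293, -0.1374, -0.3842, 0, 0, 0.1571, 1]]])

```text
time_s: 0.9
ee_pos: [0.3502, 0.42, 0.3202]
eef_rot: [-3.141, 0.0, 1.798]
force: [-0.4, -0.4, -0.1]
grip_width: 0.0942
grip_force: 0.0
```

Request:
play_rows(motion=[[[-0.9154, 0.4025, 0, 0, 0, 0.1592, 1], [-0.9154, 0.4025, 0, 0, 0, 0.1592, 1], [-0.9154, 0.4025, 0, 0, 0, 0.1592, 1], [-0.9154, 0.4025, 0, 0, 0, 0.1592, 1], [-0.9154, 0.4025, 0, 0, 0, 0.1592, 1], [-0.9154, 0.4025, 0, 0, 0, 0.1592, 1], [-0.9154, 0.4025, 0, 0, 0, 0.1592, 1], [-0.9154, 0.4025, 0, 0, 0, 0.1592, 1]]])

```text
time_s: 1.7
ee_pos: [0.5001, 0.2199, 0.3202]
eef_rot: [-3.141, 0.0, 0.8]
force: [0.8, 0.1, -1.0]
grip_width: 0.0944
grip_force: 0.0
```

Request:
play_rows(motion=[[[-0.4919, 0.7566, 0.08, 0, 0, 0.1592, 1], [-0.4919, 0.7566, 0.08, 0, 0, 0.1592, 1], [-0.4919, 0.7566, 0.08, 0, 0, 0.1592, 1], [-0.4919, 0.7566, 0.08, 0, 0, 0.1592, 1], [-0.4919, 0.7566, 0.08, 0, 0, 0.1592, 1], [-0.4919, 0.7566, 0.08, 0, 0, 0.1592, 1], [-0.4919, 0.7566, 0.08, 0, 0, 0.1592, 1], [-0.4919, 0.7566, 0.08, 0, 0, 0.1592, 1]]])

```text
time_s: 2.5
ee_pos: [0.5499, 0.0003, 0.3004]
eef_rot: [3.142, 0.0, -0.197]
force: [0.9, 0.6, 1.0]
grip_width: 0.0938
grip_force: 0.0
```

Request:
play_rows(motion=[[[0, 0.94, 0.08, 0, 0, 0.1273, 1], [0, 0.94, 0.08, 0, 0, 0.1273, 1], [0, 0.94, 0.08, 0, 0, 0.1273, 1], [0, 0.94, 0.08, 0, 0, 0.1273, 1], [0, 0.94, 0.08, 0, 0, 0.1273, 1], [0, 0.94, 0.08, 0, 0, 0.1273, 1], [0, 0.94, 0.08, 0, 0, 0.1273, 1]]])

```text
time_s: 3.2
ee_pos: [0.5029, -0.2305, 0.2803]
eef_rot: [3.141, 0.0, -0.996]
force: [0.2, 0.4, -0.3]
grip_width: 0.094
grip_force: 0.0
```

Request:
play_rows(motion=[[[0.54, 0.46, 0.12, 0, 0, 0, 0], [0.54, 0.46, 0.12, 0, 0, 0, 0], [0.54, 0.46, 0.12, 0, 0, 0, 0], [0.54, 0.46, 0.12, 0, 0, 0, 0], [0.54, 0.46, 0.12, 0, 0, 0, 0], [0.54, 0.46, 0.12, 0, 0, 0, 0]]])

```text
time_s: 3.8
ee_pos: [0.4795, -0.4051, 0.2503]
eef_rot: [-3.142, 0.001, -0.996]
force: [0.0, 0.0, 1.4]
grip_width: 0.05
grip_force: 0.0
```

```bash
cat >> h.py <<'E'
def wcloud():
    o=get_obs(); c=camera("wrist"); z=c["z_map"]; K=c["camera_matrix"]; h,w=z.shape
    u,v=np.meshgrid(np.arange(w),np.arange(h)); a=(u-K[0,2])/K[0,0]; b=(v-K[1,2])/K[1,1]; th=np.hypot(a,b)
    k=np.where(th>1e-9,np.tan(np.minimum(th,1.45))/np.maximum(th,1e-9),1)
    P=np.stack([a*k*z,-b*k*z,-z,np.ones_like(z)],-1)@c["T_tool_cam"].T
    M=np.eye(4);M[:3,:3]=R.from_euler("xyz",o["eef_rot"]).as_matrix();M[:3,3]=o["ee_pos"]
    P=(P@M.T)[...,:3]; P[z<=0]=np.nan
    return c,P
E
python3 - <<'E'
from h import *
o=get_obs();print(o["ee_pos"],o["eef_rot"],o["qpos"])
c,P=wcloud(); save("w1.png",c["frame"],1.2)
r=np.hypot(P[...,0]-.475,P[...,1]+.408)
m=(P[...,2]>.148)&(P[...,2]<.168)&(r<.05);print(m.sum(),cv2.minAreaRect(P[m][:,:2].astype(np.float32).copy()),np.median(P[m][:,2]))
m=(abs(P[...,2]-.116)<.006)&(r<.09);print(m.sum(),cv2.minEnclosingCircle(P[m][:,:2].astype(np.float32).copy()))
E
```

```text
[ 0.47954398 -0.40514296  0.25028807] [-3.14153671e+00  5.10979639e-04 -9.95815190e-01] [-7.59900773e-01  4.60632518e-01  1.24175406e+00  1.75331957e-04
  1.43968983e+00  1.80668779e+00]
1176 ((0.4789053499698639, -0.4074982702732086), (0.013823045417666435, 0.0566592738032341), 32.75047302246094) 0.15910450047966018
9214 ((0.4789101481437683, -0.40693199634552), 0.06445922702550888)
```

View pics/w1.png

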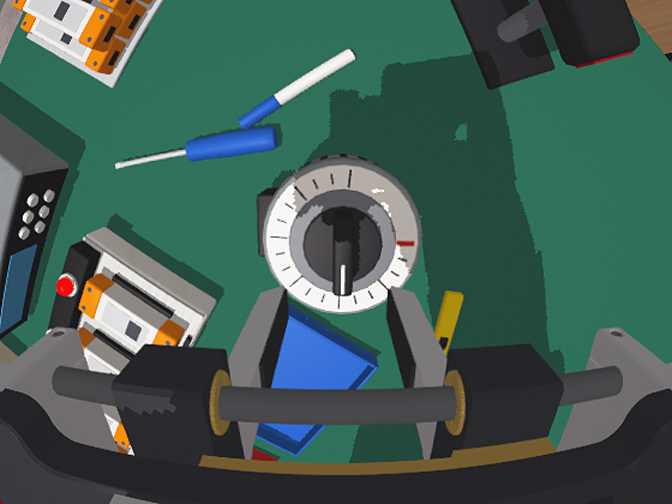

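The wrist view shows the knob at (342,240), with the line pointing down at (342,278) and the red mark at (403,243). That means about 90° anticlockwise to zero. The bar measures 57×14 mm at z 0.159, matching the spec.

```bash
python3 - <<'E'
from h import *
plan([(.4789,-.4073,.153,-1.0),(.4789,-.4073,.153,.56),(.4789,-.4073,.153,.62)])
E
```

```text
[ 0.4789 -0.4073  0.153  -1.    ] -> [0.0069 0.0088 0.3911] az 0.0007 rows>= 2.0 
[ 0.4789 -0.4073  0.153   0.56  ] -> [ 0. -0. -0.] az -0.2483 rows>= 10.4 
[ 0.4789 -0.4073  0.153   0.62  ] -> [ 0.  0. -0.] az -0.0095 rows>= 0.4
```

Request:
play_rows(motion=[[[0.007, 0.009, 0.2, 0, 0, 0.0007, -0.4], [0.007, 0.009, 0.25, 0, 0, 0.0007, -0.4], [0.007, 0.009, 0.3, 0, 0, 0.0007, -0.4], [0.007, 0.009, 0.35, 0, 0, 0.0007, -0.4], [0.007, 0.009, 0.39, 0, 0, 0.0007, -0.4], [0.007, 0.009, 0.39, 0, 0, 0.0007, -0.8], [0.007, 0.009, 0.39, 0, 0, 0.0007, -0.8], [0.007, 0.009, 0.39, 0, 0, 0.0007, -0.8], [0.007, 0.009, 0.39, 0, 0, 0.0007, -0.8], [0.007, 0.009, 0.39, 0, 0, 0.0007, -0.8]]], grip_force=6)

```text
time_s: 4.85
ee_pos: [0.4777, -0.4091, 0.1536]
eef_rot: [3.141, -0.001, -1.006]
force: [-4.3, -3.0, -0.4]
grip_width: 0.0136
grip_force: 6.0
```

Request:
play_rows(motion=[[[0, 0, 0, 0, 0, -0.02, -0.8], [0, 0, 0, 0, 0, -0.04, -0.8], [0, 0, 0, 0, 0, -0.06, -0.8], [0, 0, 0, 0, 0, -0.08, -0.8], [0, 0, 0, 0, 0, -0.1, -0.8], [0, 0, 0, 0, 0, -0.12, -0.8], [0, 0, 0, 0, 0, -0.14, -0.8], [0, 0, 0, 0, 0, -0.16, -0.8], [0, 0, 0, 0, 0, -0.18, -0.8], [0, 0, 0, 0, 0, -0.2, -0.8]]])

```text
time_s: 5.85
ee_pos: [0.4781, -0.4081, 0.1536]
eef_rot: [-3.141, -0.0, 0.257]
force: [-3.2, 4.7, 0.6]
grip_width: 0.0141
grip_force: 6.0
```

Request:
play_rows(motion=[[[0, 0, 0, 0, 0, -0.015, -0.8], [0, 0, 0, 0, 0, -0.03, -0.8], [0, 0, 0, 0, 0, -0.03, -0.8]]])

```text
time_s: 6.15
ee_pos: [0.478, -0.4079, 0.1536]
eef_rot: [-3.14, -0.0, 0.444]
force: [-3.1, 5.9, 1.8]
grip_width: 0.0141
grip_force: 6.0
```

```bash
python3 - <<'E'
from h import *
o=get_obs();print(o["eef_rot"],o["ee_pos"],o["force"],o["moment"])
E
```

```text
[-3.14020097e+00 -1.30659115e-04  4.43667045e-01] [ 0.47803599 -0.40793099  0.15356922] [-3.12041032  5.87991225  1.83445602] [1.05467645 0.82183354 0.06633798]
```

Request:
play_rows(motion=[[[0, 0, 0, 0, 0, -0.012, -0.8], [0, 0, 0, 0, 0, -0.018, -0.8], [0, 0, 0, 0, 0, -0.022, -0.8], [0, 0, 0, 0, 0, -0.022, -0.8]]])

```text
time_s: 6.55
ee_pos: [0.4781, -0.4078, 0.1536]
eef_rot: [-3.14, -0.001, 0.579]
force: [-2.9, 6.9, 2.2]
grip_width: 0.0149
grip_force: 6.0
```

```bash
python3 - <<'E'
from h import *
o=get_obs();print(o["eef_rot"],o["force"],o["moment"],o["grip_width"])
E
```

```text
[-3.14013104e+00 -5.17498587e-04  5.79358435e-01] [-2.90418207  6.92356741  2.16893858] [ 1.21725941  0.74285708 -0.10039481] 0.014859765686966042
```

Request:
play_rows(motion=[[[0, 0, 0, 0, 0, -0.005, -0.8], [0, 0, 0, 0, 0, -0.008, -0.8], [0, 0, 0, 0, 0, -0.008, -0.8]]])

```text
time_s: 6.85
ee_pos: [0.4783, -0.4077, 0.1536]
eef_rot: [-3.14, -0.001, 0.629]
force: [-1.7, 7.0, 1.8]
grip_width: 0.015
grip_force: 6.3
```

```bash
python3 - <<'E'
from h import *
o=get_obs();print(o["eef_rot"],o["force"],o["moment"],o["grip_width"])
E
```

```text
[-3.14037893e+00 -9.85314131e-04  6.29453998e-01] [-1.71711042  6.98637535  1.76624676] [ 1.2742175   0.45139674 -0.14203975] 0.014957608224966388
```

Request:
play_rows(motion=[[[0, 0, 0, 0, 0, 0, -0.3], [0, 0, 0, 0, 0, 0, -0.3], [0, 0, 0, 0, 0, 0, -0.3], [0, 0, 0, 0, 0, 0, -0.3], [0, 0, -0.2, 0, 0, 0, -0.3], [0, 0, -0.4, 0, 0, 0, -0.3], [0, 0, -0.4, 0, 0, 0, -0.3], [0, 0, -0.4, 0, 0, 0, -0.3]]])

```text
time_s: 7.65
ee_pos: [0.4783, -0.4088, 0.2538]
eef_rot: [3.14, -0.0, 0.628]
force: [-0.3, -0.1, -1.2]
grip_width: 0.0328
grip_force: 0.0
```

```bash
python3 - <<'E'
from h import *
o=get_obs();print(o["eef_rot"],o["ee_pos"])
c,P=wcloud()
r=np.hypot(P[...,0]-.479,P[...,1]+.407)
m=(P[...,2]>.148)&(P[...,2]<.168)&(r<.05);print(m.sum(),cv2.minAreaRect(P[m][:,:2].astype(np.float32).copy()),np.median(P[m][:,2]))
f=c["frame"].astype(int); k=(f[...,0]>150)&(f[...,1]<90)&(r<.07);print("mark",P[k].mean(0)-[.479,-.407,0],k.sum()); p=P[k].mean(0); print(np.degrees(np.arctan2(p[1]+.4073,p[0]-.479)))
k=(f.min(-1)>170)&(r<.028)&(P[...,2]>.14);p=P[k].mean(0);print("line",p,k.sum(),np.degrees(np.arctan2(p[1]+.4073,p[0]-.479)))
vv,uu=np.where(r<.075); save("w2.png",c["frame"][vv.min():vv.max(),uu.min():uu.max()],4)
plan([(.5,-.3,.25,.25),(.613,-.199,.2,0)])
E
```

```text
[ 3.13953136e+00 -3.31139195e-04  6.28466904e-01] [ 0.47826548 -0.40877447  0.25384952]
1124 ((0.4790315628051758, -0.406253457069397), (0.056827057152986526, 0.014091520570218563), 31.868284225463867) 0.15892776433996375
mark [-0.04584528 -0.02775742  0.11558891] 7
-149.08197714451032
line [ 0.4744161  -0.39953766  0.19262348] 14 120.56314718391108
[ 0.5  -0.3   0.25  0.25] -> [ 0.3264 -0.2991  0.0091] az 0.0602 rows>= 2.5 
[ 0.613 -0.199  0.2    0.   ] -> [ 0.5379 -0.2796  0.2   ] az 0.0398 rows>= 3.2
```

View pics/w2.png

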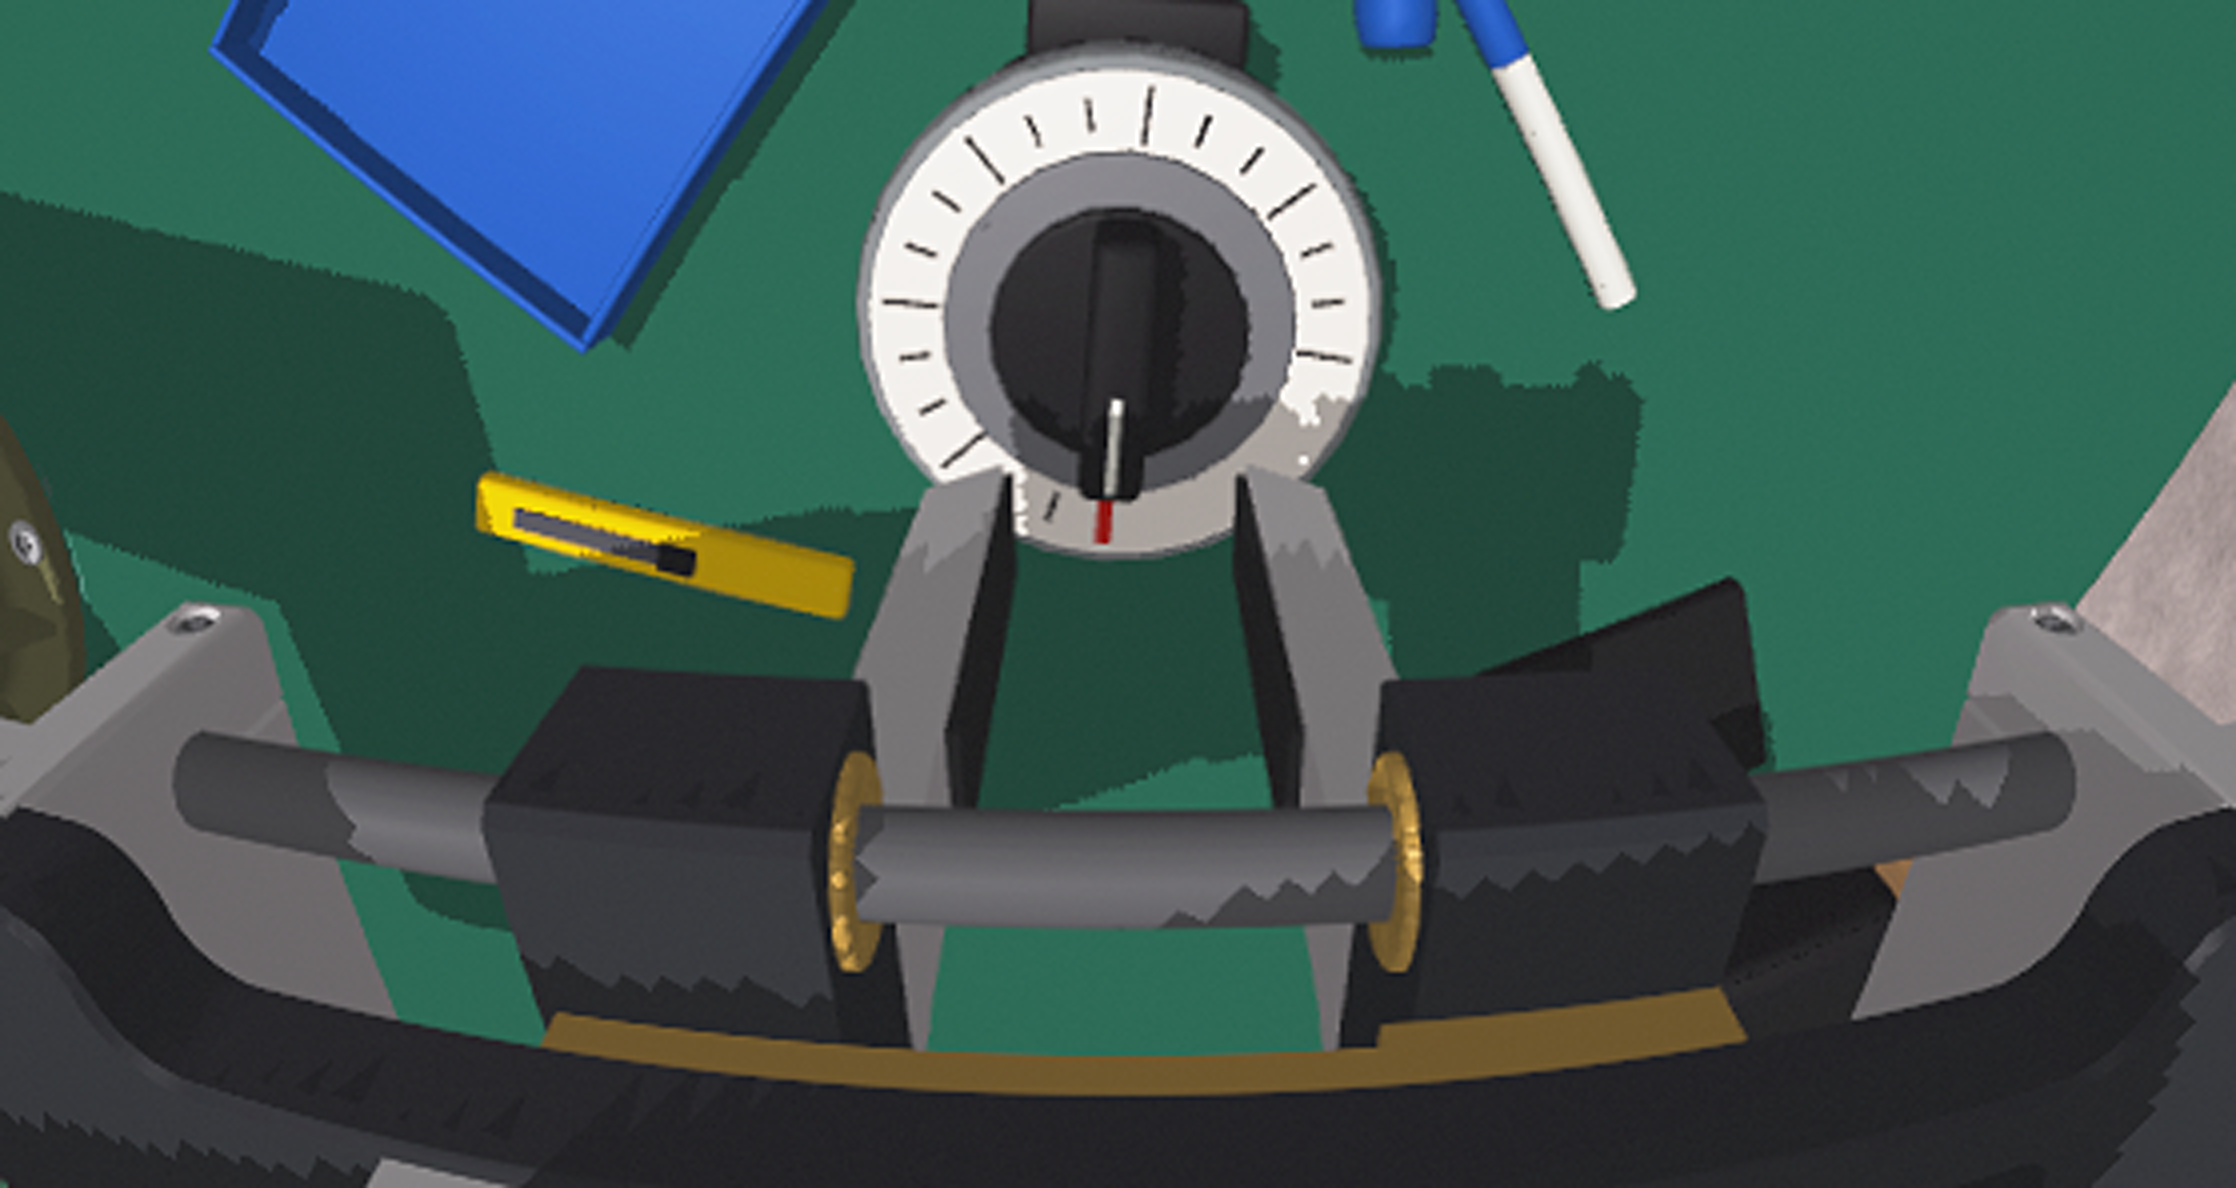

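The knob's white line (1113,440) now points straight at the red mark (1103,520). The bar stopped at 31.9° while the pads slipped, so it's at the stop. That crop came out larger than allowed, so I'll keep the rest smaller. Next I'll survey the fixture and trays from above.

Request:
play_rows(motion=[[[0.45, -0.3, -0.3, 0, 0, 0.06, 0.2], [0.45, -0.3, -0.3, 0, 0, 0.06, 0.2], [0.45, -0.3, -0.3, 0, 0, 0.06, 0.2], [0.45, -0.3, -0.3, 0, 0, 0.06, 0.2]]])

```text
time_s: 8.1
ee_pos: [0.5267, -0.2782, 0.3299]
eef_rot: [3.14, -0.002, 0.253]
force: [0.5, -0.5, -0.2]
grip_width: 0.0559
grip_force: 0.0
```

```bash
python3 - <<'E'
from h import *
plan([(.5,-.08,.36,0)])
E
```

```text
[ 0.5  -0.08  0.36  0.  ] -> [ 0.0947 -0.7944 -0.1206] az 0.0402 rows>= 4.0
```

Request:
play_rows(motion=[[[0.0947, -0.7944, -0.12, 0, 0, 0.0402, 0.4], [0.0947, -0.7944, -0.12, 0, 0, 0.0402, 0.4], [0.0947, -0.7944, -0.12, 0, 0, 0.0402, 0.4], [0.0947, -0.7944, -0.12, 0, 0, 0.0402, 0.4], [0.0947, -0.7944, -0.12, 0, 0, 0.0402, 0.4], [0.0947, -0.7944, -0.12, 0, 0, 0.0402, 0.4]]])

```text
time_s: 8.7
ee_pos: [0.4984, -0.0832, 0.3569]
eef_rot: [-3.141, 0.002, 0.001]
force: [0.6, -0.2, -0.3]
grip_width: 0.0659
grip_force: 0.0
```

```bash
cat > s.py <<'E'
from h import *
import sys
o=get_obs();print(o["eef_rot"],o["ee_pos"])
c,P=wcloud(); f=c["frame"].astype(int);r,g,b=f[...,0],f[...,1],f[...,2]
for y in(-.199,-.114,-.029,.056):
    q=(abs(P[...,2]-.08)<.006)&(abs(P[...,1]-y)<.03)&(P[...,0]>.53)&(P[...,0]<.678)&(r>110)
    if q.sum()>50: print("nest",cv2.minAreaRect(P[q][:,:2].astype(np.float32).copy()),np.median(P[q][:,2]))
box=(P[...,0]>.28)&(P[...,0]<.53)&(P[...,1]>-.33)&(P[...,1]<.18)&(P[...,2]<.03)
for n,m in(("red",(r>100)&(g<90)&(b<90)),("blue",(b>100)&(r<90))):
    m=(m&box).astype(np.uint8);k,l,st,_=cv2.connectedComponentsWithStats(m)
    if k>1:
        i=1+st[1:,4].argmax();q=l==i; p=P[q]; q2=p[p[:,2]>.018]; print(n,cv2.minAreaRect(q2[:,:2].astype(np.float32).copy()),len(q2),np.median(p[:,2]))
q=(abs(P[...,2]-.029)<.005)&(P[...,1]>.1)&(r>120)
show([x for x in boxes_from(P,q,c)] if 0 else [])
np.savez("w.npz",f=c["frame"],P=P)
if len(sys.argv)>1: save(sys.argv[1],c["frame"],1.2)
E
python3 s.py w3.png
```

```text
[-3.14147264e+00  1.63237738e-03  1.11759387e-03] [ 0.49842825 -0.08319849  0.35685584]
nest ((0.6171466112136841, -0.1963818371295929), (0.11977415531873703, 0.04280005022883415), 0.8600829243659973) 0.07894821896384135
nest ((0.6173491477966309, -0.11236964166164398), (0.11939112097024918, 0.04057558253407478), 0.3450847864151001) 0.07908742406565558
nest ((0.6172621846199036, -0.027057336643338203), (0.11917822062969208, 0.04214422404766083), 0.37085336446762085) 0.07921809771324373
nest ((0.6171041131019592, 0.057565707713365555), (0.04298648610711098, 0.11971203982830048), 89.82589721679688) 0.0793058183173308
red ((0.43327146768569946, 0.04087945446372032), (0.18546035885810852, 0.14874832332134247), 89.65360260009766) 1068 0.004256980691088541
blue ((0.42175939679145813, -0.19205892086029053), (0.18546228110790253, 0.14819692075252533), 88.97052001953125) 842 0.003810187851461755
```

View pics/w3.png

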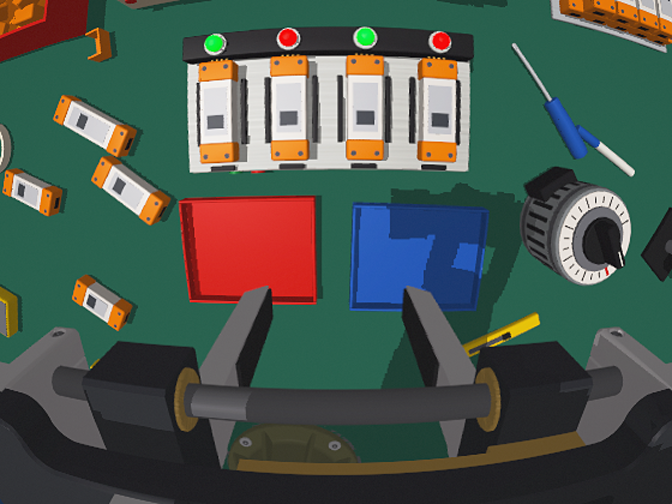

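The wrist view shows the nest lamps, from left: green (215,43), red (288,37), green (365,36) and red (441,40). The trays are empty: red at (250,248), blue at (418,255). The nest drivers measure 120×42 mm with tops at z 0.079, as they should.

```bash
python3 - <<'E'
from h import *
o=get_obs();print(o["ee_pos"],o["eef_rot"])
n1=(.617,-.1965);r1=(.4333,-.001);
plan([(*n1,.17,.005),(*n1,.081,.005),(*n1,.17,.005),(*r1,.13,.0),(*r1,.036,0),(*r1,.17,0)])
E
```

```text
[ 0.49850762 -0.08408133  0.35665578] [-3.1413784e+00  2.0522540e-03 -4.2955444e-04]
[ 0.617  -0.1965  0.17    0.005 ] -> [0.4742 0.4495 0.7466] az -0.0009 rows>= 5.0 
[ 0.617  -0.1965  0.081   0.005 ] -> [0.    0.    0.356] az -0.0 rows>= 1.8 
[ 0.617  -0.1965  0.17    0.005 ] -> [ 0.     0.    -0.356] az -0.0 rows>= 1.8 
[ 0.4333 -0.001   0.13    0.    ] -> [-0.7309 -0.7857  0.16  ] az 0.0008 rows>= 5.4 
[ 0.4333 -0.001   0.036   0.    ] -> [0.    0.    0.376] az -0.0 rows>= 1.9 
[ 0.4333 -0.001   0.17    0.    ] -> [ 0.     0.    -0.536] az -0.0 rows>= 2.7
```

Request:
play_rows(motion=[[[0.474, 0.4495, 0.7466, 0, 0, 0, 0.4], [0.474, 0.4495, 0.7466, 0, 0, 0, 0.4], [0.474, 0.4495, 0.7466, 0, 0, 0, 0.4], [0.474, 0.4495, 0.7466, 0, 0, 0, 0.4], [0.474, 0.4495, 0.7466, 0, 0, 0, 0.4], [0.474, 0.4495, 0.7466, 0, 0, 0, 0.4], [0.474, 0.4495, 0.7466, 0, 0, 0, 0.4]]])

```text
time_s: 9.45
ee_pos: [0.6161, -0.1976, 0.1692]
eef_rot: [-3.14, 0.003, -0.003]
force: [0.2, 0.4, 0.2]
grip_width: 0.0658
grip_force: 0.0
```

```bash
python3 - <<'E'
from h import *
plan([(.617,-.1965,.081,.005)])
E
```

```text
[ 0.617  -0.1965  0.081   0.005 ] -> [ 0.0035 -0.0043  0.3528] az -0.0013 rows>= 1.8
```

Request:
play_rows(motion=[[[0.004, -0.004, 0.15, 0, 0, 0, 0.4], [0.004, -0.004, 0.25, 0, 0, 0, 0.4], [0.004, -0.004, 0.35, 0, 0, 0, 0.4], [0.004, -0.004, 0.35, 0, 0, 0, 0.4], [0.004, -0.004, 0.35, 0, 0, 0, -0.4], [0.004, -0.004, 0.35, 0, 0, 0, -0.4], [0.004, -0.004, 0.35, 0, 0, 0, -0.4], [0.004, -0.004, 0.35, 0, 0, 0, -0.4]]], grip_force=20)

```text
time_s: 10.25
ee_pos: [0.6185, -0.1955, 0.0856]
eef_rot: [3.14, -0.002, -0.001]
force: [-2.0, -2.3, 8.5]
grip_width: 0.042
grip_force: 20.0
```

Request:
play_rows(motion=[[[0, 0, -0.1, 0, 0, 0, -0.4], [0, 0, -0.2, 0, 0, 0, -0.4], [0, 0, -0.36, 0, 0, 0, -0.4], [0, 0, -0.36, 0, 0, 0, -0.4]]])

```text
time_s: 10.65
ee_pos: [0.6197, -0.1956, 0.18]
eef_rot: [3.139, -0.008, -0.001]
force: [0.4, -0.5, -1.4]
grip_width: 0.0418
grip_force: 20.0
```

```bash
python3 - <<'E'
from h import *
for i in range(3):
    camera("top");o=get_obs();print(o["time_s"],o["ee_pos"],o["eef_rot"],o["force"],o["joint_vel"].round(3),o["qpos"])
r1=(.4333,-.001)
plan([(*r1,.13,.0),(*r1,.036,0),(*r1,.17,0)])
E
```

```text
10.7 [ 0.61882679 -0.19528085  0.17689195] [ 3.13984302e+00 -4.76686293e-03 -9.73302338e-04] [-0.65655744  0.56852341 -3.04239708] [-0.002  0.05   0.056 -0.001 -0.027  0.001] [-3.62126797e-01  5.56414953e-01  1.27039919e+00  4.92878129e-05
  1.30970092e+00  1.20963440e+00]
10.75 [ 0.61801978 -0.1949953   0.17455856] [ 3.14117811e+00 -1.30306636e-03 -1.00256449e-03] [-0.38735681  1.11032652 -2.67853959] [-0.001  0.033  0.033 -0.003 -0.008 -0.   ] [-3.62165680e-01  5.58510802e-01  1.27270873e+00  7.52196697e-05
  1.30900764e+00  1.20961406e+00]
10.8 [ 0.61757914 -0.19484404  0.17319617] [-3.14124255e+00  8.38908280e-04 -9.89992050e-04] [-1.07182574  0.55767479 -1.90470328] [ 0.001  0.021  0.016 -0.001 -0.002 -0.   ] [-3.62172198e-01  5.59884836e-01  1.27383194e+00  3.21595432e-05
  1.30878438e+00  1.20960592e+00]
[ 0.4333 -0.001   0.13    0.    ] -> [-0.7379 -0.7746  0.1728] az -0.0002 rows>= 5.4 
[ 0.4333 -0.001   0.036   0.    ] -> [0.    0.    0.376] az -0.0 rows>= 1.9 
[ 0.4333 -0.001   0.17    0.    ] -> [ 0.     0.    -0.536] az -0.0 rows>= 2.7
```

Request:
play_rows(motion=[[[-0.738, -0.775, 0.16, 0, 0, 0, -0.4], [-0.738, -0.775, 0.16, 0, 0, 0, -0.4], [-0.738, -0.775, 0.16, 0, 0, 0, -0.4], [-0.738, -0.775, 0.16, 0, 0, 0, -0.4], [-0.738, -0.775, 0.16, 0, 0, 0, -0.4], [-0.738, -0.775, 0.16, 0, 0, 0, -0.4], [-0.738, -0.775, 0.16, 0, 0, 0, -0.4], [-0.738, -0.775, 0.16, 0, 0, 0, -0.4], [-0.738, -0.775, 0.16, 0, 0, 0, -0.4], [-0.738, -0.775, 0.16, 0, 0, 0, -0.4]]])

```text
time_s: 11.8
ee_pos: [0.434, -0.0016, 0.1336]
eef_rot: [-3.142, 0.0, -0.002]
force: [0.2, 0.2, -1.5]
grip_width: 0.0418
grip_force: 20.0
```

```bash
python3 - <<'E'
from h import *
r1=(.4333,-.001)
plan([(*r1,.039,.0)])
E
```

```text
[ 0.4333 -0.001   0.039   0.    ] -> [-0.0026 -0.0025  0.3783] az -0.0003 rows>= 1.9
```

Request:
play_rows(motion=[[[0, 0, 0.12, 0, 0, 0, -0.4], [0, 0, 0.24, 0, 0, 0, -0.4], [0, 0, 0.32, 0, 0, 0, -0.4], [0, 0, 0.36, 0, 0, 0, -0.4], [0, 0, 0.37, 0, 0, 0, -0.4], [0, 0, 0.375, 0, 0, 0, -0.4], [0, 0, 0.375, 0, 0, 0, -0.4], [0, 0, 0.375, 0, 0, 0, -0.4], [0, 0, 0.375, 0, 0, 0, -0.4], [0, 0, 0.375, 0, 0, 0, -0.4]]])

```text
time_s: 12.8
ee_pos: [0.4338, -0.0011, 0.0404]
eef_rot: [3.142, -0.001, -0.001]
force: [-0.3, -0.4, -1.0]
grip_width: 0.0419
grip_force: 20.0
```

Request:
play_rows(motion=[[[0, 0, 0.012, 0, 0, 0, -0.4], [0, 0, 0.012, 0, 0, 0, -0.4], [0, 0, 0.012, 0, 0, 0, 0.24], [0, 0, 0.012, 0, 0, 0, 0.24], [0, 0, 0.012, 0, 0, 0, 0.24], [0, 0, 0.012, 0, 0, 0, 0.24], [0, 0, -0.15, 0, 0, 0, 0.24], [0, 0, -0.35, 0, 0, 0, 0.24], [0, 0, -0.55, 0, 0, 0, 0.24], [0, 0, -0.55, 0, 0, 0, 0.24]]])

```text
time_s: 13.8
ee_pos: [0.4359, -0.0012, 0.1834]
eef_rot: [3.141, -0.01, -0.001]
force: [0.8, 0.0, -0.5]
grip_width: 0.0581
grip_force: 0.0
```

```bash
python3 - <<'E'
from h import *
plan([(.617,-.112,.17,.0)])
E
```

```text
[ 0.617 -0.112  0.17   0.   ] -> [0.7249 0.4424 0.0535] az -0.0002 rows>= 4.3
```

Request:
play_rows(motion=[[[0.733, 0.4436, 0.032, 0, 0, 0, 0.4], [0.733, 0.4436, 0.032, 0, 0, 0, 0.4], [0.733, 0.4436, 0.032, 0, 0, 0, 0.4], [0.733, 0.4436, 0.032, 0, 0, 0, 0.4], [0.733, 0.4436, 0.032, 0, 0, 0, 0.4], [0.733, 0.4436, 0.032, 0, 0, 0, 0.4], [0.733, 0.4436, 0.032, 0, 0, 0, 0.4], [0.733, 0.4436, 0.032, 0, 0, 0, 0.4], [0.733, 0.4436, 0.032, 0, 0, 0, 0.4], [0.733, 0.4436, 0.032, 0, 0, 0, 0.4]]])

```text
time_s: 14.8
ee_pos: [0.6165, -0.1117, 0.1701]
eef_rot: [3.141, -0.001, -0.001]
force: [0.1, 0.8, 0.5]
grip_width: 0.0656
grip_force: 0.0
```

Request:
play_rows(motion=[[[0, 0, 0.1, 0, 0, 0, 0.4], [0, 0, 0.2, 0, 0, 0, 0.4], [0, 0, 0.28, 0, 0, 0, 0.4], [0, 0, 0.32, 0, 0, 0, 0.4], [0, 0, 0.34, 0, 0, 0, 0.4], [0, 0, 0.348, 0, 0, 0, 0.4], [0, 0, 0.348, 0, 0, 0, 0.4], [0, 0, 0.348, 0, 0, 0, 0.4], [0, 0, 0.348, 0, 0, 0, 0.4], [0, 0, 0.348, 0, 0, 0, 0.4]]])

```text
time_s: 15.8
ee_pos: [0.6169, -0.1122, 0.083]
eef_rot: [3.141, -0.001, -0.001]
force: [0.2, -1.0, -0.2]
grip_width: 0.0657
grip_force: 0.0
```

Request:
play_rows(motion=[[[0, 0, 0, 0, 0, 0, -0.4], [0, 0, 0, 0, 0, 0, -0.4], [0, 0, 0, 0, 0, 0, -0.4], [0, 0, 0, 0, 0, 0, -0.4], [0, 0, -0.05, 0, 0, 0, -0.4], [0, 0, -0.15, 0, 0, 0, -0.4], [0, 0, -0.25, 0, 0, 0, -0.4], [0, 0, -0.35, 0, 0, 0, -0.4], [0, 0, -0.35, 0, 0, 0, -0.4], [0, 0, -0.35, 0, 0, 0, -0.4]]])

```text
time_s: 16.8
ee_pos: [0.6166, -0.1121, 0.17]
eef_rot: [3.142, -0.0, -0.001]
force: [0.5, -0.9, -2.3]
grip_width: 0.0419
grip_force: 20.0
```

```bash
python3 - <<'E'
from h import *
b=(.4218,-.150)
plan([(*b,.134,-.0175),(*b,.039,-.0175)],(.617,-.112,.1705,0))
plan([(*b,.134,-.0175),(*b,.039,-.0175)])
E
```

```text
[ 0.4218 -0.15    0.134  -0.0175] -> [-0.7808  0.152   0.146 ] az 0.0028 rows>= 4.0 
[ 0.4218 -0.15    0.039  -0.0175] -> [ 0.   -0.    0.38] az -0.0 rows>= 1.9 
[ 0.4218 -0.15    0.134  -0.0175] -> [-0.7792  0.1524  0.144 ] az 0.0026 rows>= 4.0 
[ 0.4218 -0.15    0.039  -0.0175] -> [ 0.   -0.    0.38] az -0.0 rows>= 1.9
```

Request:
play_rows(motion=[[[-0.78, 0.152, 0.145, 0, 0, 0.0027, -0.4], [-0.78, 0.152, 0.145, 0, 0, 0.0027, -0.4], [-0.78, 0.152, 0.145, 0, 0, 0.0027, -0.4], [-0.78, 0.152, 0.145, 0, 0, 0.0027, -0.4], [-0.78, 0.152, 0.145, 0, 0, 0.0027, -0.4], [-0.78, 0.152, 0.145, 0, 0, 0.0027, -0.4], [-0.78, 0.152, 0.145, 0, 0, 0.0027, -0.4], [-0.78, 0.152, 0.145, 0, 0, 0.0027, -0.4], [-0.78, 0.152, 0.145, 0, 0, 0.0027, -0.4], [-0.78, 0.152, 0.145, 0, 0, 0.0027, -0.4]]])

```text
time_s: 17.8
ee_pos: [0.4221, -0.1498, 0.1337]
eef_rot: [-3.142, 0.0, -0.018]
force: [0.5, -0.0, -1.9]
grip_width: 0.042
grip_force: 20.0
```

Request:
play_rows(motion=[[[0, 0, 0.12, 0, 0, 0, -0.4], [0, 0, 0.24, 0, 0, 0, -0.4], [0, 0, 0.32, 0, 0, 0, -0.4], [0, 0, 0.36, 0, 0, 0, -0.4], [0, 0, 0.375, 0, 0, 0, -0.4], [0, 0, 0.383, 0, 0, 0, -0.4], [0, 0, 0.383, 0, 0, 0, -0.4], [0, 0, 0.383, 0, 0, 0, -0.4], [0, 0, 0.383, 0, 0, 0, -0.4], [0, 0, 0.383, 0, 0, 0, -0.4]]])

```text
time_s: 18.8
ee_pos: [0.4219, -0.15, 0.0385]
eef_rot: [3.141, -0.001, -0.018]
force: [-0.0, 0.4, -0.8]
grip_width: 0.0419
grip_force: 20.0
```

Request:
play_rows(motion=[[[0, 0, 0, 0, 0, 0, 0.24], [0, 0, 0, 0, 0, 0, 0.24], [0, 0, 0, 0, 0, 0, 0.24], [0, 0, 0, 0, 0, 0, 0.24], [0, 0, -0.15, 0, 0, 0, 0.24], [0, 0, -0.3, 0, 0, 0, 0.24], [0, 0, -0.45, 0, 0, 0, 0.24], [0, 0, -0.53, 0, 0, 0, 0.24], [0, 0, -0.53, 0, 0, 0, 0.24], [0, 0, -0.53, 0, 0, 0, 0.24]]])

```text
time_s: 19.8
ee_pos: [0.4215, -0.1499, 0.17]
eef_rot: [-3.142, 0.0, -0.018]
force: [-0.5, 1.2, -0.4]
grip_width: 0.0583
grip_force: 0.0
```

```bash
python3 - <<'E'
from h import *
n3=(.617,-.027);r2=(.4333,.083)
plan([(*n3,.17,0)])
plan([(*n3,.17,0),(*n3,.083,0),(*n3,.17,0),(*r2,.134,0),(*r2,.038,0),(*r2,.17,0)],(.4218,-.15,.1705,-.0175))
E
```

```text
[ 0.617 -0.027  0.17   0.   ] -> [ 7.730e-01 -5.055e-01  1.000e-04] az -0.0029 rows>= 4.6 
[ 0.617 -0.027  0.17   0.   ] -> [ 0.7721 -0.5056  0.002 ] az -0.0028 rows>= 4.6 
[ 0.617 -0.027  0.083  0.   ] -> [0.    0.    0.348] az -0.0 rows>= 1.7 
[ 0.617 -0.027  0.17   0.   ] -> [ 0.     0.    -0.348] az -0.0 rows>= 1.7 
[0.4333 0.083  0.134  0.    ] -> [-0.7348 -0.44    0.144 ] az -0.0 rows>= 4.3 
[0.4333 0.083  0.038  0.    ] -> [0.    0.    0.384] az -0.0 rows>= 1.9 
[0.4333 0.083  0.17   0.    ] -> [ 0.     0.    -0.528] az -0.0 rows>= 2.6
```

Next is nest 3 (red lamp) into the red bin's second slot.

Request:
play_rows(motion=[[[0.7725, -0.5055, 0.001, 0, 0, -0.0028, 0.4], [0.7725, -0.5055, 0.001, 0, 0, -0.0028, 0.4], [0.7725, -0.5055, 0.001, 0, 0, -0.0028, 0.4], [0.7725, -0.5055, 0.001, 0, 0, -0.0028, 0.4], [0.7725, -0.5055, 0.001, 0, 0, -0.0028, 0.4], [0.7725, -0.5055, 0.001, 0, 0, -0.0028, 0.4], [0.7725, -0.5055, 0.001, 0, 0, -0.0028, 0.4], [0.7725, -0.5055, 0.001, 0, 0, -0.0028, 0.4], [0.7725, -0.5055, 0.001, 0, 0, -0.0028, 0.4], [0.7725, -0.5055, 0.001, 0, 0, -0.0028, 0.4]]])

```text
time_s: 20.8
ee_pos: [0.6167, -0.0277, 0.1706]
eef_rot: [3.142, -0.0, -0.001]
force: [0.8, -0.4, 0.5]
grip_width: 0.0654
grip_force: 0.0
```

Request:
play_rows(motion=[[[0, 0, 0.1, 0, 0, 0, 0.4], [0, 0, 0.2, 0, 0, 0, 0.4], [0, 0, 0.28, 0, 0, 0, 0.4], [0, 0, 0.32, 0, 0, 0, 0.4], [0, 0, 0.34, 0, 0, 0, 0.4], [0, 0, 0.348, 0, 0, 0, 0.4], [0, 0, 0.348, 0, 0, 0, 0.4], [0, 0, 0.348, 0, 0, 0, 0.4], [0, 0, 0.348, 0, 0, 0, 0.4], [0, 0, 0.348, 0, 0, 0, 0.4]]])

```text
time_s: 21.8
ee_pos: [0.6172, -0.0271, 0.0838]
eef_rot: [3.142, -0.001, -0.0]
force: [-0.5, -0.6, 0.1]
grip_width: 0.0655
grip_force: 0.0
```

Request:
play_rows(motion=[[[0, 0, 0, 0, 0, 0, -0.4], [0, 0, 0, 0, 0, 0, -0.4], [0, 0, 0, 0, 0, 0, -0.4], [0, 0, 0, 0, 0, 0, -0.4], [0, 0, -0.05, 0, 0, 0, -0.4], [0, 0, -0.15, 0, 0, 0, -0.4], [0, 0, -0.25, 0, 0, 0, -0.4], [0, 0, -0.35, 0, 0, 0, -0.4], [0, 0, -0.35, 0, 0, 0, -0.4], [0, 0, -0.35, 0, 0, 0, -0.4]]])

```text
time_s: 22.8
ee_pos: [0.617, -0.027, 0.171]
eef_rot: [3.142, -0.0, -0.0]
force: [0.0, -0.4, -2.3]
grip_width: 0.0419
grip_force: 20.0
```

Request:
play_rows(motion=[[[-0.735, -0.44, 0.147, 0, 0, 0, -0.4], [-0.735, -0.44, 0.147, 0, 0, 0, -0.4], [-0.735, -0.44, 0.147, 0, 0, 0, -0.4], [-0.735, -0.44, 0.147, 0, 0, 0, -0.4], [-0.735, -0.44, 0.147, 0, 0, 0, -0.4], [-0.735, -0.44, 0.147, 0, 0, 0, -0.4], [-0.735, -0.44, 0.147, 0, 0, 0, -0.4], [-0.735, -0.44, 0.147, 0, 0, 0, -0.4], [-0.735, -0.44, 0.147, 0, 0, 0, -0.4], [-0.735, -0.44, 0.147, 0, 0, 0, -0.4]]])

```text
time_s: 23.8
ee_pos: [0.4338, 0.0826, 0.1339]
eef_rot: [3.142, 0.0, -0.001]
force: [0.4, 0.1, -1.3]
grip_width: 0.0415
grip_force: 20.0
```

Request:
play_rows(motion=[[[0, 0, 0.12, 0, 0, 0, -0.4], [0, 0, 0.24, 0, 0, 0, -0.4], [0, 0, 0.32, 0, 0, 0, -0.4], [0, 0, 0.36, 0, 0, 0, -0.4], [0, 0, 0.375, 0, 0, 0, -0.4], [0, 0, 0.383, 0, 0, 0, -0.4], [0, 0, 0.383, 0, 0, 0, -0.4], [0, 0, 0.383, 0, 0, 0, -0.4], [0, 0, 0.383, 0, 0, 0, -0.4], [0, 0, 0.383, 0, 0, 0, -0.4]]])

```text
time_s: 24.8
ee_pos: [0.4336, 0.083, 0.0387]
eef_rot: [-3.142, -0.001, -0.0]
force: [-0.3, -0.9, -1.2]
grip_width: 0.0418
grip_force: 20.0
```

Request:
play_rows(motion=[[[0, 0, 0, 0, 0, 0, 0.24], [0, 0, 0, 0, 0, 0, 0.24], [0, 0, 0, 0, 0, 0, 0.24], [0, 0, 0, 0, 0, 0, 0.24], [0, 0, -0.15, 0, 0, 0, 0.24], [0, 0, -0.3, 0, 0, 0, 0.24], [0, 0, -0.45, 0, 0, 0, 0.24], [0, 0, -0.53, 0, 0, 0, 0.24], [0, 0, -0.53, 0, 0, 0, 0.24], [0, 0, -0.53, 0, 0, 0, 0.24]]])

```text
time_s: 25.8
ee_pos: [0.4332, 0.083, 0.1703]
eef_rot: [3.142, 0.0, -0.0]
force: [-0.2, 0.0, 0.6]
grip_width: 0.0582
grip_force: 0.0
```

```bash
python3 - <<'E'
from h import *
n=(.617,.0575);r2=(.4218,-.234)
plan([(*n,.17,0)])
plan([(*n,.17,0),(.5,-.1,.17,0),(*r2,.134,-.0175),(*r2,.038,-.0175),(*r2,.17,-.0175)],(.4333,.083,.1705,0))
E
```

```text
[0.617  0.0575 0.17   0.    ] -> [0.7354 0.1015 0.0012] az -0.0001 rows>= 3.7 
[0.617  0.0575 0.17   0.    ] -> [0.7348 0.102  0.002 ] az -0.0 rows>= 3.7 
[ 0.5  -0.1   0.17  0.  ] -> [-0.468  0.63  -0.   ] az -0.0 rows>= 3.9 
[ 0.4218 -0.234   0.134  -0.0175] -> [-0.3128  0.536   0.144 ] az 0.0028 rows>= 3.2 
[ 0.4218 -0.234   0.038  -0.0175] -> [ 0.    -0.     0.384] az -0.0 rows>= 1.9 
[ 0.4218 -0.234   0.17   -0.0175] -> [ 0.    -0.    -0.528] az -0.0 rows>= 2.6
```

Next is nest 4 (green lamp) into the blue tray.

Request:
play_rows(motion=[[[0.735, 0.102, 0.001, 0, 0, 0, 0.4], [0.735, 0.102, 0.001, 0, 0, 0, 0.4], [0.735, 0.102, 0.001, 0, 0, 0, 0.4], [0.735, 0.102, 0.001, 0, 0, 0, 0.4], [0.735, 0.102, 0.001, 0, 0, 0, 0.4], [0.735, 0.102, 0.001, 0, 0, 0, 0.4], [0.735, 0.102, 0.001, 0, 0, 0, 0.4], [0.735, 0.102, 0.001, 0, 0, 0, 0.4], [0.735, 0.102, 0.001, 0, 0, 0, 0.4], [0.735, 0.102, 0.001, 0, 0, 0, 0.4]]])

```text
time_s: 26.8
ee_pos: [0.6169, 0.0576, 0.171]
eef_rot: [-3.142, -0.001, -0.0]
force: [0.6, 0.4, -0.5]
grip_width: 0.0655
grip_force: 0.0
```

Request:
play_rows(motion=[[[0, 0, 0.1, 0, 0, 0, 0.4], [0, 0, 0.2, 0, 0, 0, 0.4], [0, 0, 0.28, 0, 0, 0, 0.4], [0, 0, 0.32, 0, 0, 0, 0.4], [0, 0, 0.34, 0, 0, 0, 0.4], [0, 0, 0.348, 0, 0, 0, 0.4], [0, 0, 0.348, 0, 0, 0, 0.4], [0, 0, 0.348, 0, 0, 0, 0.4], [0, 0, 0.348, 0, 0, 0, 0.4], [0, 0, 0.348, 0, 0, 0, 0.4]]])

```text
time_s: 27.8
ee_pos: [0.6173, 0.0574, 0.084]
eef_rot: [-3.142, -0.001, -0.0]
force: [0.0, 0.0, 0.3]
grip_width: 0.0656
grip_force: 0.0
```

Request:
play_rows(motion=[[[0, 0, 0, 0, 0, 0, -0.4], [0, 0, 0, 0, 0, 0, -0.4], [0, 0, 0, 0, 0, 0, -0.4], [0, 0, 0, 0, 0, 0, -0.4], [0, 0, -0.05, 0, 0, 0, -0.4], [0, 0, -0.15, 0, 0, 0, -0.4], [0, 0, -0.25, 0, 0, 0, -0.4], [0, 0, -0.35, 0, 0, 0, -0.4], [0, 0, -0.35, 0, 0, 0, -0.4], [0, 0, -0.35, 0, 0, 0, -0.4]]])

```text
time_s: 28.8
ee_pos: [0.617, 0.0574, 0.171]
eef_rot: [3.142, -0.0, -0.0]
force: [0.2, -0.3, -1.7]
grip_width: 0.0413
grip_force: 20.0
```

Request:
play_rows(motion=[[[-0.468, 0.63, 0, 0, 0, 0, -0.4], [-0.468, 0.63, 0, 0, 0, 0, -0.4], [-0.468, 0.63, 0, 0, 0, 0, -0.4], [-0.468, 0.63, 0, 0, 0, 0, -0.4], [-0.468, 0.63, 0, 0, 0, 0, -0.4], [-0.468, 0.63, 0, 0, 0, 0, -0.4]]])

```text
time_s: 29.4
ee_pos: [0.4995, -0.1005, 0.1702]
eef_rot: [-3.141, 0.001, -0.002]
force: [0.7, 0.5, -2.3]
grip_width: 0.0418
grip_force: 20.0
```

Request:
play_rows(motion=[[[-0.313, 0.536, 0.144, 0, 0, 0.0028, -0.4], [-0.313, 0.536, 0.144, 0, 0, 0.0028, -0.4], [-0.313, 0.536, 0.144, 0, 0, 0.0028, -0.4], [-0.313, 0.536, 0.144, 0, 0, 0.0028, -0.4], [-0.313, 0.536, 0.144, 0, 0, 0.0028, -0.4], [-0.313, 0.536, 0.144, 0, 0, 0.0028, -0.4], [-0.313, 0.536, 0.144, 0, 0, 0.0028, -0.4], [-0.313, 0.536, 0.144, 0, 0, 0.0028, -0.4], [-0.313, 0.536, 0.144, 0, 0, 0.0028, -0.4], [-0.313, 0.536, 0.144, 0, 0, 0.0028, -0.4]]])

```text
time_s: 30.4
ee_pos: [0.422, -0.2336, 0.1352]
eef_rot: [3.142, -0.0, -0.017]
force: [0.4, -0.1, -2.5]
grip_width: 0.0414
grip_force: 20.0
```

Request:
play_rows(motion=[[[0, 0, 0.12, 0, 0, 0, -0.4], [0, 0, 0.24, 0, 0, 0, -0.4], [0, 0, 0.32, 0, 0, 0, -0.4], [0, 0, 0.36, 0, 0, 0, -0.4], [0, 0, 0.375, 0, 0, 0, -0.4], [0, 0, 0.386, 0, 0, 0, -0.4], [0, 0, 0.386, 0, 0, 0, -0.4], [0, 0, 0.386, 0, 0, 0, -0.4], [0, 0, 0.386, 0, 0, 0, -0.4], [0, 0, 0.386, 0, 0, 0, -0.4]]])

```text
time_s: 31.4
ee_pos: [0.4219, -0.2341, 0.039]
eef_rot: [3.141, -0.001, -0.018]
force: [0.4, 0.2, -2.2]
grip_width: 0.0419
grip_force: 20.0
```

Request:
play_rows(motion=[[[0, 0, 0, 0, 0, 0, 0.24], [0, 0, 0, 0, 0, 0, 0.24], [0, 0, 0, 0, 0, 0, 0.24], [0, 0, 0, 0, 0, 0, 0.24], [0, 0, -0.15, 0, 0, 0, 0.24], [0, 0, -0.3, 0, 0, 0, 0.24], [0, 0, -0.45, 0, 0, 0, 0.24], [0, 0, -0.65, 0, 0, 0, 0.24], [0, 0, -0.9, 0, 0, 0, 0.24], [0, 0, -0.9, 0, 0, 0, 0.24]]])

```text
time_s: 32.4
ee_pos: [0.4227, -0.2346, 0.2689]
eef_rot: [3.137, -0.007, -0.018]
force: [0.5, -0.8, -0.5]
grip_width: 0.0583
grip_force: 0.0
```

```bash
python3 - <<'E'
from h import *
plan([(.46,0,.33,.3),(.46,.22,.37,.9)])
E
```

```text
[0.46 0.   0.33 0.3 ] -> [ 0.1322 -0.941  -0.2442] az -0.0506 rows>= 4.9 
[0.46 0.22 0.37 0.9 ] -> [ 0.2601 -0.8407 -0.16  ] az -0.0955 rows>= 4.5
```

Request:
play_rows(motion=[[[0.132, -0.94, -0.25, 0, 0, -0.0506, 0.4], [0.132, -0.94, -0.25, 0, 0, -0.0506, 0.4], [0.132, -0.94, -0.25, 0, 0, -0.0506, 0.4], [0.132, -0.94, -0.25, 0, 0, -0.0506, 0.4], [0.132, -0.94, -0.25, 0, 0, -0.0506, 0.4], [0.132, -0.94, -0.25, 0, 0, -0.0506, 0.4]]])

```text
time_s: 33.0
ee_pos: [0.4595, 0.0043, 0.3269]
eef_rot: [-3.142, -0.002, 0.305]
force: [0.5, -0.5, 0.6]
grip_width: 0.0658
grip_force: 0.0
```

Request:
play_rows(motion=[[[0.26, -0.84, -0.16, 0, 0, -0.0955, 0.4], [0.26, -0.84, -0.16, 0, 0, -0.0955, 0.4], [0.26, -0.84, -0.16, 0, 0, -0.0955, 0.4], [0.26, -0.84, -0.16, 0, 0, -0.0955, 0.4], [0.26, -0.84, -0.16, 0, 0, -0.0955, 0.4], [0.26, -0.84, -0.16, 0, 0, -0.0955, 0.4], [0.26, -0.84, -0.16, 0, 0, -0.0955, 0.4], [0.26, -0.84, -0.16, 0, 0, -0.0955, 0.4], [0.26, -0.84, -0.16, 0, 0, -0.0955, 0.4], [0.26, -0.84, -0.16, 0, 0, -0.0955, 0.4]]])

```text
time_s: 34.0
ee_pos: [0.4592, 0.2194, 0.3661]
eef_rot: [3.142, -0.0, 0.899]
force: [0.6, 0.3, 0.6]
grip_width: 0.0657
grip_force: 0.0
```

```bash
cat > d.py <<'E'
from h import *
import sys
o=get_obs();print(o["ee_pos"],o["eef_rot"])
c,P=wcloud(); f=c["frame"]
def comps(zlo,zhi,reg,amin=100):
    m=(P[...,2]>zlo)&(P[...,2]<zhi)&(P[...,0]>reg[0])&(P[...,0]<reg[1])&(P[...,1]>reg[2])&(P[...,1]<reg[3])
    n,l=cv2.connectedComponents(m.astype(np.uint8),connectivity=4)
    for i in range(1,n):
        q=l==i
        if q.sum()<amin: continue
        p=P[q];(x,y),(a,b),t=cv2.minAreaRect(np.ascontiguousarray(p[:,:2],np.float32))
        if a<b:a,b,t=b,a,t+90
        v,u=np.where(q);print("x %.4f y %.4f z %.3f L %.3f W %.3f ang %.1f (%.3f rad) px %.0f,%.0f"%(x,y,np.median(p[:,2]),a,b,(t+90)%180-90,np.radians((t+90)%180-90),u.mean(),v.mean()),f[q].mean(0).astype(int))
print("loose");comps(.024,.04,(.1,.8,.13,.6)); print("trays");comps(.027,.04,(.3,.55,-.3,.13)); print("nests");comps(.066,.085,(.5,.69,-.3,.13))
if len(sys.argv)>1: save(sys.argv[1],f,1.2)
E
python3 d.py w4.png
```

```text
[0.45920111 0.21936185 0.36609132] [ 3.14151592e+00 -2.60007481e-05  8.98586138e-01]
loose
x 0.5337 y 0.4180 z 0.029 L 0.120 W 0.043 ang 67.8 (1.183 rad) px 238,43 [222 187 151]
x 0.7430 y 0.2654 z 0.030 L 0.043 W 0.024 ang 9.9 (0.173 rad) px 404,43 [196 105  15]
x 0.6238 y 0.2736 z 0.029 L 0.141 W 0.043 ang 60.2 (1.050 rad) px 343,78 [211 176 143]
x 0.3154 y 0.5756 z 0.035 L 0.085 W 0.084 ang -21.5 (-0.375 rad) px 88,70 [128 118  88]
x 0.7917 y 0.1742 z 0.032 L 0.087 W 0.008 ang 86.3 (1.505 rad) px 456,73 [103  93  80]
x 0.5244 y 0.2136 z 0.029 L 0.121 W 0.043 ang 53.8 (0.940 rad) px 316,147 [209 168 128]
x 0.3466 y 0.2997 z 0.029 L 0.099 W 0.043 ang 57.7 (1.006 rad) px 194,175 [207 159 110]
x 0.1695 y 0.3249 z 0.029 L 0.121 W 0.043 ang 5.4 (0.093 rad) px 118,226 [201 181  65]
trays
x 0.4337 y 0.0851 z 0.033 L 0.121 W 0.043 ang 0.3 (0.005 rad) px 319,243 [147 112  83]
x 0.4876 y 0.0013 z 0.033 L 0.042 W 0.014 ang 85.5 (1.492 rad) px 372,260 [142  77  24]
x 0.3981 y 0.0015 z 0.033 L 0.052 W 0.041 ang -2.3 (-0.041 rad) px 329,289 [185 130  78]
nests
x 0.6854 y -0.0420 z 0.076 L 0.288 W 0.009 ang -89.9 (-1.569 rad) px 476,206 [44 44 44]
```

View pics/w4.png

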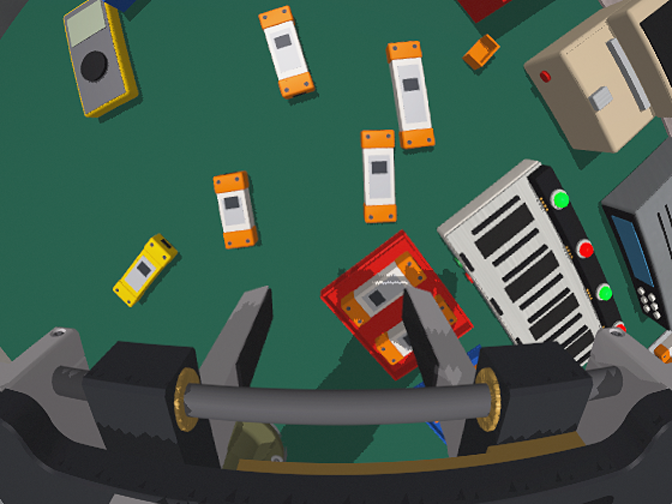

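The waiting drivers are at (285,50) and (378,175) in the picture, 120 and 121 mm long. The long unit at (410,95), the short unit at (235,210) and the yellow look-alike at (145,270) stay. Next I'll check the nest centres against the lamps and plan the first load.

```bash
python3 - <<'E'
from h import *
d=np.load("w.npz");P=d["P"];f=d["f"].astype(int);r,g,b=f[...,0],f[...,1],f[...,2]
m=((r>150)&(g<90)&(b<90)|(g>150)&(r<110)&(b<130))&(P[...,2]>.075)&(P[...,2]<.11)&(P[...,1]<.1)&(P[...,0]<.75)&(P[...,0]>.6)
k,l,st,_=cv2.connectedComponentsWithStats(m.astype(np.uint8))
for i in range(1,k):
    if st[i,4]>15:
        p=P[l==i];print(st[i,4],((p.min(0)+p.max(0))/2).round(4),p.min(0).round(3),p.max(0).round(3))
m=(P[...,2]>.04)&(P[...,2]<.062)&(P[...,1]<.15)&(P[...,1]>-.3)&(P[...,0]<.76)&(P[...,0]>.45)
print(cv2.minAreaRect(np.ascontiguousarray(P[m][:,:2],np.float32)))
# dark guides tops
c,Q=wcloud();F=c["frame"].astype(int)
for nm,zl,zh in(("guides",.0555,.0605),):
    m=(Q[...,2]>zl)&(Q[...,2]<zh)&(Q[...,0]>.5)&(Q[...,0]<.72)&(Q[...,1]<.13)&(Q[...,1]>-.3)&(F.max(-1)<90)
    k,l,st,_=cv2.connectedComponentsWithStats(m.astype(np.uint8))
    for i in range(1,k):
        if st[i,4]>25: print(nm,st[i,4],cv2.minAreaRect(np.ascontiguousarray(Q[l==i][:,:2],np.float32)))
w=(.5244,.2136)
plan([(*w,.13,.94),(*w,.033,.94),(*w,.18,.94),(.6,.08,.18,.3),(.617,.0575,.15,.0)])
E
```

```text
162 [ 0.6965 -0.028   0.0889] [ 0.687 -0.037  0.08 ] [ 0.706 -0.019  0.097]
170 [ 0.6966 -0.1119  0.0889] [ 0.688 -0.121  0.081] [ 0.705 -0.102  0.097]
157 [ 0.6973 -0.1962  0.0899] [ 0.688 -0.205  0.083] [ 0.706 -0.187  0.097]
160 [0.6965 0.0595 0.0867] [0.687 0.048 0.076] [0.706 0.071 0.098]
((0.6140307784080505, -0.06963251531124115), (0.1399524062871933, 0.34760773181915283), 0.1607484072446823)
guides 173 ((0.6162956357002258, 0.08664669841527939), (0.07945845276117325, 0.006623305846005678), 0.04463334009051323)
guides 151 ((0.6172886490821838, 0.030903024598956108), (0.07903990149497986, 0.007199773099273443), 0.4894248843193054)
guides 144 ((0.6170880794525146, 0.0018772974144667387), (0.0064671835862100124, 0.0781337097287178), 89.61611938476562)
guides 57 ((0.5486558675765991, 0.058350056409835815), (0.005649435333907604, 0.02880099229514599), 2.201068639755249)
guides 130 ((0.61717289686203, -0.05393986403942108), (0.07888205349445343, 0.006936644669622183), 0.3589912950992584)
guides 116 ((0.6174423098564148, -0.08369626104831696), (0.00829671137034893, 0.07874586433172226), 89.80513000488281)
guides 46 ((0.5488970875740051, -0.025697916746139526), (0.0277823768556118, 0.005419861059635878), 88.43609619140625)
guides 88 ((0.6231063008308411, -0.13892634212970734), (0.06703824549913406, 0.008024148643016815), 1.6364444494247437)
guides 60 ((0.6311679482460022, -0.16772162914276123), (0.0509771890938282, 0.0065863775089383125), 0.5188713073730469)
[0.5244 0.2136 0.13   0.94  ] -> [0.1433 0.2196 0.9445] az -0.0065 rows>= 4.9 
[0.5244 0.2136 0.033  0.94  ] -> [0.    0.    0.388] az -0.0 rows>= 1.9 
[0.5244 0.2136 0.18   0.94  ] -> [ 0.     0.    -0.588] az -0.0 rows>= 2.9 
[0.6  0.08 0.18 0.3 ] -> [-0.2532  0.5594 -0.    ] az 0.1019 rows>= 4.3 
[0.617  0.0575 0.15   0.    ] -> [0.0384 0.1061 0.12  ] az 0.0477 rows>= 2.0
```

Request:
play_rows(motion=[[[0.1433, 0.2196, 0.9445, 0, 0, -0.0065, 0.4], [0.1433, 0.2196, 0.9445, 0, 0, -0.0065, 0.4], [0.1433, 0.2196, 0.9445, 0, 0, -0.0065, 0.4], [0.1433, 0.2196, 0.9445, 0, 0, -0.0065, 0.4], [0.1433, 0.2196, 0.9445, 0, 0, -0.0065, 0.4], [0.1433, 0.2196, 0.9445, 0, 0, -0.0065, 0.4], [0.1433, 0.2196, 0.9445, 0, 0, -0.0065, 0.4], [0.1433, 0.2196, 0.9445, 0, 0, -0.0065, 0.4], [0.1433, 0.2196, 0.9445, 0, 0, -0.0065, 0.4], [0.1433, 0.2196, 0.9445, 0, 0, -0.0065, 0.4]]])

```text
time_s: 35.1
ee_pos: [0.5246, 0.2144, 0.1317]
eef_rot: [3.14, -0.002, 0.941]
force: [0.3, -0.1, -0.1]
grip_width: 0.0658
grip_force: 0.0
```

```bash
python3 d.py | grep -A9 loose; python3 -c "
from h import *
plan([(.5244,.2136,.033,.94)])"
```

```text
loose
x 0.5291 y 0.4040 z 0.029 L 0.092 W 0.042 ang 66.7 (1.163 rad) px 153,44 [206 176 147]
x 0.7429 y 0.2646 z 0.029 L 0.044 W 0.024 ang 11.4 (0.199 rad) px 448,33 [183  97  13]
x 0.6239 y 0.2733 z 0.029 L 0.140 W 0.043 ang 60.5 (1.056 rad) px 335,90 [209 176 143]
x 0.7916 y 0.1737 z 0.032 L 0.087 W 0.009 ang 85.1 (1.485 rad) px 525,90 [101  91  78]
x 0.5245 y 0.2146 z 0.029 L 0.119 W 0.042 ang 54.3 (0.947 rad) px 280,209 [185 149 115]
x 0.3473 y 0.2994 z 0.029 L 0.099 W 0.044 ang 59.0 (1.029 rad) px 88,243 [194 147 102]
x 0.1902 y 0.3322 z 0.029 L 0.081 W 0.031 ang 3.6 (0.063 rad) px 14,285 [189 167  54]
trays
x 0.4220 y 0.0854 z 0.033 L 0.095 W 0.042 ang 0.1 (0.002 rad) px 268,367 [135 111  92]
[0.5244 0.2136 0.033  0.94  ] -> [-0.0028  0.0014  0.3934] az 0.0002 rows>= 2.0
```

Unmoved and aligned, so I'll descend, grip and lift.

Request:
play_rows(motion=[[[0, 0, 0.12, 0, 0, 0, 0.4], [0, 0, 0.24, 0, 0, 0, 0.4], [0, 0, 0.32, 0, 0, 0, 0.4], [0, 0, 0.36, 0, 0, 0, 0.4], [0, 0, 0.38, 0, 0, 0, 0.4], [0, 0, 0.391, 0, 0, 0, 0.4], [0, 0, 0.391, 0, 0, 0, 0.4], [0, 0, 0.391, 0, 0, 0, 0.4], [0, 0, 0.391, 0, 0, 0, 0.4], [0, 0, 0.391, 0, 0, 0, 0.4]]])

```text
time_s: 36.15
ee_pos: [0.5245, 0.2142, 0.0326]
eef_rot: [3.141, -0.001, 0.941]
force: [-0.2, 0.0, -0.4]
grip_width: 0.0656
grip_force: 0.0
```

Request:
play_rows(motion=[[[0, 0, 0, 0, 0, 0, -0.4], [0, 0, 0, 0, 0, 0, -0.4], [0, 0, 0, 0, 0, 0, -0.4], [0, 0, 0, 0, 0, 0, -0.4], [0, 0, 0, 0, 0, 0, -0.4], [0, 0, -0.15, 0, 0, 0, -0.4], [0, 0, -0.3, 0, 0, 0, -0.4], [0, 0, -0.45, 0, 0, 0, -0.4], [0, 0, -0.59, 0, 0, 0, -0.4], [0, 0, -0.59, 0, 0, 0, -0.4]]])

```text
time_s: 37.15
ee_pos: [0.5258, 0.2147, 0.1845]
eef_rot: [3.137, -0.006, 0.941]
force: [0.5, 0.4, -1.0]
grip_width: 0.0419
grip_force: 20.0
```

Request:
play_rows(motion=[[[-0.253, 0.559, 0, 0, 0, 0.102, -0.4], [-0.253, 0.559, 0, 0, 0, 0.102, -0.4], [-0.253, 0.559, 0, 0, 0, 0.102, -0.4], [-0.253, 0.559, 0, 0, 0, 0.102, -0.4], [-0.253, 0.559, 0, 0, 0, 0.102, -0.4], [-0.253, 0.559, 0, 0, 0, 0.102, -0.4], [-0.253, 0.559, 0, 0, 0, 0.102, -0.4], [-0.253, 0.559, 0, 0, 0, 0.102, -0.4], [-0.253, 0.559, 0, 0, 0, 0.102, -0.4], [-0.253, 0.559, 0, 0, 0, 0.102, -0.4]]])

```text
time_s: 38.15
ee_pos: [0.5999, 0.0809, 0.1797]
eef_rot: [3.142, -0.0, 0.301]
force: [0.1, 0.2, -0.6]
grip_width: 0.0421
grip_force: 20.0
```

```bash
python3 -c "
from h import *
plan([(.617,.058,.15,.002)])"
```

```text
[0.617 0.058 0.15  0.002] -> [0.0381 0.1078 0.1189] az 0.0475 rows>= 2.0
```

Request:
play_rows(motion=[[[0.038, 0.108, 0.119, 0, 0, 0.0475, -0.4], [0.038, 0.108, 0.119, 0, 0, 0.0475, -0.4], [0.038, 0.108, 0.119, 0, 0, 0.0475, -0.4], [0.038, 0.108, 0.119, 0, 0, 0.0475, -0.4], [0.038, 0.108, 0.119, 0, 0, 0.0475, -0.4], [0.038, 0.108, 0.119, 0, 0, 0.0475, -0.4], [0.038, 0.108, 0.119, 0, 0, 0.0475, -0.4], [0.038, 0.108, 0.119, 0, 0, 0.0475, -0.4], [0.038, 0.108, 0.119, 0, 0, 0.0475, -0.4], [0.038, 0.108, 0.119, 0, 0, 0.0475, -0.4]]])

```text
time_s: 39.15
ee_pos: [0.617, 0.0577, 0.15]
eef_rot: [-3.142, -0.0, 0.002]
force: [0.8, -0.1, -0.6]
grip_width: 0.042
grip_force: 20.0
```

```bash
python3 -c "
from h import *
plan([(.617,.058,.084,.002)])"
```

```text
[0.617 0.058 0.084 0.002] -> [-1.00e-04 -1.00e-03  2.64e-01] az -0.0 rows>= 1.3
```

Request:
play_rows(motion=[[[0, 0, 0.08, 0, 0, 0, -0.4], [0, 0, 0.14, 0, 0, 0, -0.4], [0, 0, 0.19, 0, 0, 0, -0.4], [0, 0, 0.23, 0, 0, 0, -0.4], [0, 0, 0.255, 0, 0, 0, -0.4], [0, 0, 0.265, 0, 0, 0, -0.4], [0, 0, 0.265, 0, 0, 0, -0.4], [0, 0, 0.265, 0, 0, 0, -0.4], [0, 0, 0.265, 0, 0, 0, -0.4], [0, 0, 0.265, 0, 0, 0, -0.4]]])

```text
time_s: 40.15
ee_pos: [0.6172, 0.0577, 0.0841]
eef_rot: [-3.142, -0.001, 0.002]
force: [0.8, 0.6, -1.3]
grip_width: 0.0415
grip_force: 20.0
```

Request:
play_rows(motion=[[[0, 0, 0, 0, 0, 0, 0.24], [0, 0, 0, 0, 0, 0, 0.24], [0, 0, 0, 0, 0, 0, 0.24], [0, 0, 0, 0, 0, 0, 0.24], [0, 0, 0, 0, 0, 0, 0.24], [0, 0, -0.15, 0, 0, 0, 0.24], [0, 0, -0.3, 0, 0, 0, 0.24], [0, 0, -0.45, 0, 0, 0, 0.24], [0, 0, -0.6, 0, 0, 0, 0.24], [0, 0, -0.6, 0, 0, 0, 0.24]]])

```text
time_s: 41.15
ee_pos: [0.6185, 0.0578, 0.2394]
eef_rot: [-3.141, -0.009, 0.002]
force: [0.0, -0.1, 0.1]
grip_width: 0.0582
grip_force: 0.0
```

```bash
python3 d.py; python3 -c "
from h import *
plan([(.6,.23,.3,.5),(.53,.38,.28,1.18)])"
```

```text
[0.61848782 0.0577784  0.23943927] [-3.14131720e+00 -8.57567478e-03  1.51251179e-03]
loose
x 0.7916 y 0.1608 z 0.032 L 0.061 W 0.002 ang 89.9 (1.569 rad) px 194,43 [103  93  80]
x 0.7721 y 0.3897 z 0.033 L 0.185 W 0.028 ang -81.3 (-1.418 rad) px 64,74 [101  21  19]
x 0.7432 y 0.2643 z 0.030 L 0.043 W 0.025 ang 9.8 (0.171 rad) px 118,90 [198 118  36]
x 0.6243 y 0.2727 z 0.029 L 0.140 W 0.043 ang 60.1 (1.050 rad) px 117,187 [212 178 143]
x 0.5342 y 0.4169 z 0.029 L 0.121 W 0.043 ang 67.8 (1.183 rad) px 48,246 [198 156 116]
trays
x 0.4582 y -0.2318 z 0.033 L 0.050 W 0.042 ang -0.9 (-0.015 rad) px 475,292 [210 142  77]
x 0.4625 y 0.0851 z 0.033 L 0.064 W 0.042 ang -0.4 (-0.007 rad) px 262,302 [212 166 121]
x 0.4631 y 0.0013 z 0.033 L 0.063 W 0.041 ang 2.1 (0.036 rad) px 323,303 [212 169 127]
nests
x 0.6861 y -0.0688 z 0.077 L 0.338 W 0.008 ang -89.9 (-1.570 rad) px 373,136 [70 68 68]
x 0.6170 y 0.0598 z 0.079 L 0.120 W 0.042 ang 0.5 (0.009 rad) px 281,197 [194 154 114]
[0.6  0.23 0.3  0.5 ] -> [-0.0699 -0.6891 -0.2553] az -0.0793 rows>= 3.7 
[0.53 0.38 0.28 1.18] -> [ 0.0419 -0.6608  0.08  ] az -0.1082 rows>= 4.5
```

It's seated: the top reads z 0.079, the same as the original drivers. Now the second waiting driver.

Request:
play_rows(motion=[[[-0.07, -0.689, -0.255, 0, 0, -0.0793, 0.4], [-0.07, -0.689, -0.255, 0, 0, -0.0793, 0.4], [-0.07, -0.689, -0.255, 0, 0, -0.0793, 0.4], [-0.07, -0.689, -0.255, 0, 0, -0.0793, 0.4], [-0.07, -0.689, -0.255, 0, 0, -0.0793, 0.4], [-0.07, -0.689, -0.255, 0, 0, -0.0793, 0.4]]])

```text
time_s: 41.8
ee_pos: [0.599, 0.2301, 0.2958]
eef_rot: [-3.141, 0.002, 0.5]
force: [-0.2, 0.1, -0.6]
grip_width: 0.0654
grip_force: 0.0
```

Request:
play_rows(motion=[[[0.042, -0.66, 0.08, 0, 0, -0.108, 0.4], [0.042, -0.66, 0.08, 0, 0, -0.108, 0.4], [0.042, -0.66, 0.08, 0, 0, -0.108, 0.4], [0.042, -0.66, 0.08, 0, 0, -0.108, 0.4], [0.042, -0.66, 0.08, 0, 0, -0.108, 0.4], [0.042, -0.66, 0.08, 0, 0, -0.108, 0.4], [0.042, -0.66, 0.08, 0, 0, -0.108, 0.4], [0.042, -0.66, 0.08, 0, 0, -0.108, 0.4], [0.042, -0.66, 0.08, 0, 0, -0.108, 0.4], [0.042, -0.66, 0.08, 0, 0, -0.108, 0.4]]])

```text
time_s: 42.8
ee_pos: [0.5296, 0.3794, 0.2775]
eef_rot: [3.142, -0.0, 1.177]
force: [0.4, 0.3, -0.3]
grip_width: 0.0656
grip_force: 0.0
```

```bash
python3 d.py|grep -A9 loose; python3 -c "
from h import *
w=(.534,.4175)
plan([(*w,.13,1.183),(*w,.033,1.183),(*w,.2,1.183),(.62,.26,.2,.7),(.64,.03,.2,.1),(.617,-.0265,.15,.002)])"
```

```text
loose
x 0.7716 y 0.4256 z 0.032 L 0.248 W 0.003 ang 89.9 (1.570 rad) px 434,82 [105  22  20]
x 0.3150 y 0.5757 z 0.035 L 0.085 W 0.083 ang -21.4 (-0.373 rad) px 90,121 [130 121  92]
x 0.5333 y 0.4191 z 0.029 L 0.118 W 0.041 ang 67.6 (1.180 rad) px 271,151 [217 178 137]
x 0.6241 y 0.2756 z 0.029 L 0.138 W 0.042 ang 60.2 (1.050 rad) px 375,215 [201 172 143]
x 0.7427 y 0.2648 z 0.029 L 0.043 W 0.025 ang 10.2 (0.178 rad) px 450,202 [200 107  15]
x 0.7917 y 0.1746 z 0.032 L 0.087 W 0.008 ang 85.0 (1.483 rad) px 485,238 [111 100  86]
x 0.3417 y 0.3213 z 0.029 L 0.088 W 0.033 ang 34.7 (0.605 rad) px 182,263 [207 150  90]
x 0.1704 y 0.3350 z 0.028 L 0.119 W 0.026 ang 3.9 (0.068 rad) px 92,288 [215 190  41]
trays
[0.534  0.4175 0.13   1.183 ] -> [ 0.1472 -0.042   0.5901] az -0.0009 rows>= 3.0 
[0.534  0.4175 0.033  1.183 ] -> [0.    0.    0.388] az -0.0 rows>= 1.9 
[0.534  0.4175 0.2    1.183 ] -> [ 0.     0.    -0.668] az -0.0 rows>= 3.3 
[0.62 0.26 0.2  0.7 ] -> [-0.4531  0.5567 -0.    ] az 0.0769 rows>= 3.6 
[0.64 0.03 0.2  0.1 ] -> [-0.5315  0.7552 -0.    ] az 0.0955 rows>= 4.6 
[ 0.617  -0.0265  0.15    0.002 ] -> [-0.1141  0.2157  0.2   ] az 0.0156 rows>= 1.6
```

Request:
play_rows(motion=[[[0.147, -0.042, 0.59, 0, 0, -0.0009, 0.4], [0.147, -0.042, 0.59, 0, 0, -0.0009, 0.4], [0.147, -0.042, 0.59, 0, 0, -0.0009, 0.4], [0.147, -0.042, 0.59, 0, 0, -0.0009, 0.4], [0.147, -0.042, 0.59, 0, 0, -0.0009, 0.4], [0.147, -0.042, 0.59, 0, 0, -0.0009, 0.4], [0.147, -0.042, 0.59, 0, 0, -0.0009, 0.4], [0.147, -0.042, 0.59, 0, 0, -0.0009, 0.4], [0.147, -0.042, 0.59, 0, 0, -0.0009, 0.4], [0.147, -0.042, 0.59, 0, 0, -0.0009, 0.4]]])

```text
time_s: 43.85
ee_pos: [0.5339, 0.4177, 0.1305]
eef_rot: [3.141, -0.001, 1.184]
force: [-0.5, -0.5, 0.1]
grip_width: 0.0656
grip_force: 0.0
```

```bash
python3 d.py|grep -A9 loose|grep " y 0.4"; python3 -c "
from h import *
w=(.534,.418)
plan([(*w,.033,1.183)])"
```

```text
x 0.7717 y 0.4208 z 0.032 L 0.241 W 0.004 ang -89.9 (-1.569 rad) px 506,111 [102  21  20]
x 0.5337 y 0.4181 z 0.029 L 0.120 W 0.042 ang 67.5 (1.178 rad) px 279,209 [197 160 124]
[0.534 0.418 0.033 1.183] -> [1.300e-03 2.000e-04 3.891e-01] az 0.0001 rows>= 1.9
```

Request:
play_rows(motion=[[[0, 0, 0.12, 0, 0, 0, 0.4], [0, 0, 0.24, 0, 0, 0, 0.4], [0, 0, 0.32, 0, 0, 0, 0.4], [0, 0, 0.36, 0, 0, 0, 0.4], [0, 0, 0.38, 0, 0, 0, 0.4], [0, 0, 0.389, 0, 0, 0, 0.4], [0, 0, 0.389, 0, 0, 0, 0.4], [0, 0, 0.389, 0, 0, 0, 0.4], [0, 0, 0.389, 0, 0, 0, 0.4], [0, 0, 0.389, 0, 0, 0, 0.4]]])

```text
time_s: 44.9
ee_pos: [0.5339, 0.4178, 0.0332]
eef_rot: [3.141, -0.001, 1.184]
force: [-0.2, -0.3, 0.2]
grip_width: 0.0655
grip_force: 0.0
```

Request:
play_rows(motion=[[[0, 0, 0, 0, 0, 0, -0.4], [0, 0, 0, 0, 0, 0, -0.4], [0, 0, 0, 0, 0, 0, -0.4], [0, 0, 0, 0, 0, 0, -0.4], [0, 0, 0, 0, 0, 0, -0.4], [0, 0, -0.15, 0, 0, 0, -0.4], [0, 0, -0.3, 0, 0, 0, -0.4], [0, 0, -0.45, 0, 0, 0, -0.4], [0, 0, -0.6, 0, 0, 0, -0.4], [0, 0, -0.668, 0, 0, 0, -0.4]]])

```text
time_s: 45.9
ee_pos: [0.5344, 0.4182, 0.2038]
eef_rot: [3.139, -0.004, 1.184]
force: [0.7, -0.1, -1.5]
grip_width: 0.0416
grip_force: 20.0
```

Request:
play_rows(motion=[[[-0.453, 0.557, 0, 0, 0, 0.077, -0.4], [-0.453, 0.557, 0, 0, 0, 0.077, -0.4], [-0.453, 0.557, 0, 0, 0, 0.077, -0.4], [-0.453, 0.557, 0, 0, 0, 0.077, -0.4], [-0.453, 0.557, 0, 0, 0, 0.077, -0.4], [-0.453, 0.557, 0, 0, 0, 0.077, -0.4]]])

```text
time_s: 46.5
ee_pos: [0.62, 0.26, 0.1995]
eef_rot: [-3.141, 0.0, 0.7]
force: [-0.6, 0.7, -1.5]
grip_width: 0.0419
grip_force: 20.0
```

Request:
play_rows(motion=[[[-0.532, 0.755, 0, 0, 0, 0.0955, -0.4], [-0.532, 0.755, 0, 0, 0, 0.0955, -0.4], [-0.532, 0.755, 0, 0, 0, 0.0955, -0.4], [-0.532, 0.755, 0, 0, 0, 0.0955, -0.4], [-0.532, 0.755, 0, 0, 0, 0.0955, -0.4], [-0.532, 0.755, 0, 0, 0, 0.0955, -0.4], [-0.532, 0.755, 0, 0, 0, 0.0955, -0.4], [-0.532, 0.755, 0, 0, 0, 0.0955, -0.4], [-0.532, 0.755, 0, 0, 0, 0.0955, -0.4], [-0.532, 0.755, 0, 0, 0, 0.0955, -0.4]]])

```text
time_s: 47.5
ee_pos: [0.6398, 0.0315, 0.1997]
eef_rot: [-3.142, 0.0, 0.102]
force: [-0.2, 0.4, -1.3]
grip_width: 0.0421
grip_force: 20.0
```

```bash
python3 -c "
from h import *
plan([(.617,-.0265,.15,.002)])"
```

```text
[ 0.617  -0.0265  0.15    0.002 ] -> [-0.1144  0.2214  0.1987] az 0.0159 rows>= 1.6
```

Request:
play_rows(motion=[[[-0.1142, 0.22, 0.199, 0, 0, 0.0159, -0.4], [-0.1142, 0.22, 0.199, 0, 0, 0.0159, -0.4], [-0.1142, 0.22, 0.199, 0, 0, 0.0159, -0.4], [-0.1142, 0.22, 0.199, 0, 0, 0.0159, -0.4], [-0.1142, 0.22, 0.199, 0, 0, 0.0159, -0.4], [-0.1142, 0.22, 0.199, 0, 0, 0.0159, -0.4], [-0.1142, 0.22, 0.199, 0, 0, 0.0159, -0.4], [-0.1142, 0.22, 0.199, 0, 0, 0.0159, -0.4], [-0.1142, 0.22, 0.199, 0, 0, 0.0159, -0.4], [-0.1142, 0.22, 0.199, 0, 0, 0.0159, -0.4]]])

```text
time_s: 48.5
ee_pos: [0.617, -0.0272, 0.15]
eef_rot: [-3.142, 0.0, 0.0]
force: [-0.6, 1.1, -0.5]
grip_width: 0.042
grip_force: 20.0
```

```bash
python3 -c "
from h import *
plan([(.617,-.0265,.084,.002)])"
```

```text
[ 0.617  -0.0265  0.084   0.002 ] -> [-1.00e-04 -2.90e-03  2.64e-01] az -0.0003 rows>= 1.3
```

Request:
play_rows(motion=[[[0, -0.003, 0.08, 0, 0, 0, -0.4], [0, -0.003, 0.14, 0, 0, 0, -0.4], [0, -0.003, 0.19, 0, 0, 0, -0.4], [0, -0.003, 0.23, 0, 0, 0, -0.4], [0, -0.003, 0.255, 0, 0, 0, -0.4], [0, -0.003, 0.265, 0, 0, 0, -0.4], [0, -0.003, 0.265, 0, 0, 0, -0.4], [0, -0.003, 0.265, 0, 0, 0, -0.4], [0, -0.003, 0.265, 0, 0, 0, -0.4], [0, -0.003, 0.265, 0, 0, 0, -0.4]]])

```text
time_s: 49.5
ee_pos: [0.6172, -0.0266, 0.0841]
eef_rot: [3.142, -0.001, 0.0]
force: [-0.2, 0.0, -1.2]
grip_width: 0.0417
grip_force: 20.0
```

Request:
play_rows(motion=[[[0, 0, 0, 0, 0, 0, 0.24], [0, 0, 0, 0, 0, 0, 0.24], [0, 0, 0, 0, 0, 0, 0.24], [0, 0, 0, 0, 0, 0, 0.24], [0, 0, 0, 0, 0, 0, 0.24], [0, 0, -0.2, 0, 0, 0, 0.24], [0, 0, -0.4, 0, 0, 0, 0.24], [0, 0, -0.6, 0, 0, 0, 0.24], [0, 0, -0.8, 0, 0, 0, 0.24], [0, 0, -1, 0, 0, 0, 0.24]]])

```text
time_s: 50.5
ee_pos: [0.6165, -0.0265, 0.3361]
eef_rot: [3.142, -0.0, 0.0]
force: [0.3, -0.1, 0.5]
grip_width: 0.0581
grip_force: 0.0
```

Request:
play_rows(motion=[[[-0.48, 0.2, -0.1, 0, 0, 0, 0.4], [-0.48, 0.2, -0.1, 0, 0, 0, 0.4], [-0.48, 0.2, -0.1, 0, 0, 0, 0.4], [-0.48, 0.2, -0.1, 0, 0, 0, 0.4], [-0.48, 0.2, -0.1, 0, 0, 0, 0.4], [-0.48, 0.2, -0.1, 0, 0, 0, 0.4], [-0.48, 0.2, -0.1, 0, 0, 0, 0.4], [-0.48, 0.2, -0.1, 0, 0, 0, 0.4], [-0.48, 0.2, -0.1, 0, 0, 0, 0.4], [-0.48, 0.2, -0.1, 0, 0, 0, 0.4]]])

```text
time_s: 51.5
ee_pos: [0.4972, -0.0764, 0.3585]
eef_rot: [-3.141, 0.0, 0.0]
force: [0.1, -0.1, 0.3]
grip_width: 0.0659
grip_force: 0.0
```

```bash
python3 d.py w5.png; python3 -c "
from h import *
c,P=wcloud();r=np.hypot(P[...,0]-.479,P[...,1]+.407)
m=(P[...,2]>.148)&(P[...,2]<.168)&(r<.05);print('knob',m.sum(),cv2.minAreaRect(P[m][:,:2].astype(np.float32).copy()))
c=camera('top');save('top9.png',c['frame'],1.42)"
```

```text
[ 0.49718651 -0.07643844  0.35850415] [-3.14147995e+00  3.89742113e-04  4.66925758e-04]
loose
x 0.7716 y 0.3915 z 0.032 L 0.187 W 0.028 ang -81.1 (-1.416 rad) px 42,29 [98 20 19]
x 0.7430 y 0.2640 z 0.030 L 0.043 W 0.025 ang 10.2 (0.178 rad) px 84,34 [176  96  20]
x 0.6236 y 0.2729 z 0.030 L 0.140 W 0.043 ang 60.3 (1.052 rad) px 79,104 [210 175 142]
x 0.3475 y 0.2980 z 0.029 L 0.100 W 0.042 ang 59.2 (1.032 rad) px 85,253 [197 149 102]
x 0.3062 y 0.5514 z 0.035 L 0.088 W 0.038 ang -16.7 (-0.291 rad) px 5,263 [127 114  65]
trays
x 0.4355 y 0.0837 z 0.033 L 0.119 W 0.043 ang 0.6 (0.010 rad) px 182,208 [210 171 131]
x 0.4336 y 0.0004 z 0.033 L 0.120 W 0.041 ang 0.7 (0.012 rad) px 233,209 [211 171 132]
x 0.4232 y -0.1481 z 0.033 L 0.119 W 0.042 ang -0.6 (-0.011 rad) px 327,215 [183 148 117]
x 0.4232 y -0.2318 z 0.033 L 0.119 W 0.042 ang -0.5 (-0.009 rad) px 377,216 [141 111  87]
nests
x 0.6260 y -0.0699 z 0.078 L 0.338 W 0.128 ang -90.0 (-1.571 rad) px 259,69 [156 132 109]
x 0.6166 y 0.0585 z 0.079 L 0.121 W 0.042 ang 0.3 (0.005 rad) px 185,93 [214 179 144]
knob 387 ((0.4791584610939026, -0.4055802524089813), (0.057416174560785294, 0.015551839023828506), 32.04069900512695)
```

View pics/w5.png

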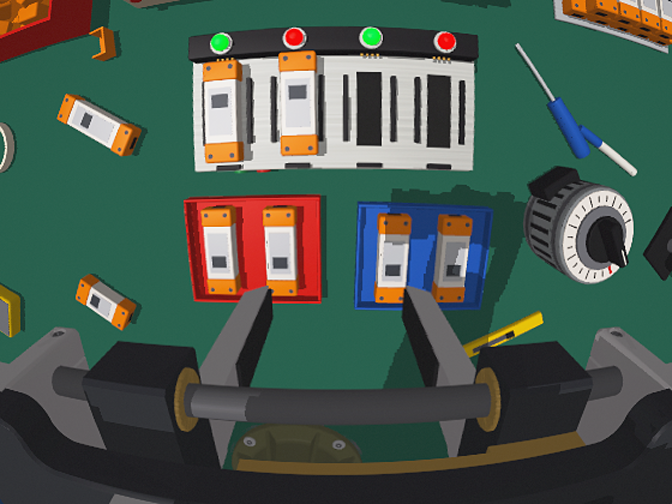

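View pics/top9.png

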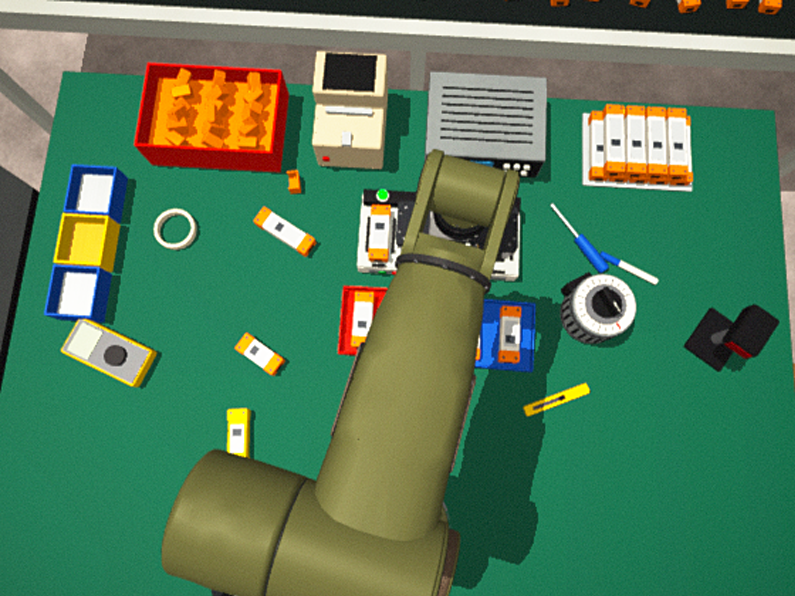

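Both trays and the knob look right. However, the driver in nest 3 (300,103) sits farther toward the contact block than the one in nest 4 (222,113). I'll measure it.

```bash
python3 - <<'E'
from h import *
c,P=wcloud();f=c["frame"].astype(int)
for y in(.0585,-.0265):
    q=(P[...,2]>.066)&(P[...,2]<.1)&(abs(P[...,1]-y)<.027)&(P[...,0]>.53)&(P[...,0]<.70)&(f[...,0]>110)
    p=P[q];print(cv2.minAreaRect(p[:,:2].astype(np.float32).copy()),np.median(p[:,2]))
    for a in np.arange(.55,.70,.01):
        s=p[(abs(p[:,0]-a)<.005)]
        if len(s)>5: print("%.2f:%.4f"%(a,np.median(s[:,2])),end=" ")
    print()
    for b in np.linspace(-.018,.018,4):
        s=p[abs(p[:,1]-y-b)<.004]; print("dy%.3f:%.4f"%(b,np.median(s[:,2])),end=" ")
    print()
v,u=np.where((abs(P[...,0]-.63)<.09)&(abs(P[...,1]-.015)<.1)&(P[...,2]<.2)&(P[...,2]>.03))
save("n3.png",c["frame"][v.min():v.max(),u.min():u.max()],4)
print((v.max()-v.min())*4,(u.max()-u.min())*4)
E
```

```text
((0.6277982592582703, 0.05884468927979469), (0.14302347600460052, 0.04335258528590202), 0.2857390344142914) 0.07919646572527184
0.56:0.0798 0.57:0.0799 0.58:0.0791 0.59:0.0788 0.60:0.0789 0.61:0.0789 0.62:0.0788 0.63:0.0790 0.64:0.0789 0.65:0.0787 0.66:0.0801 0.67:0.0799 0.68:0.0783 0.69:0.0812 
dy-0.018:0.0782 dy-0.006:0.0794 dy0.006:0.0794 dy0.018:0.0791 
((0.6310406923294067, -0.031026190146803856), (0.1380610316991806, 0.041929926723241806), 1.2065050601959229) 0.0793068187409876
0.56:0.0788 0.57:0.0800 0.58:0.0798 0.59:0.0787 0.60:0.0788 0.61:0.0789 0.62:0.0789 0.63:0.0786 0.64:0.0790 0.65:0.0786 0.66:0.0793 0.67:0.0799 0.68:0.0797 0.69:0.0878 
dy-0.018:0.0792 dy-0.006:0.0796 dy0.006:0.0794 dy0.018:0.0784 
484 524
```

View pics/n3.png

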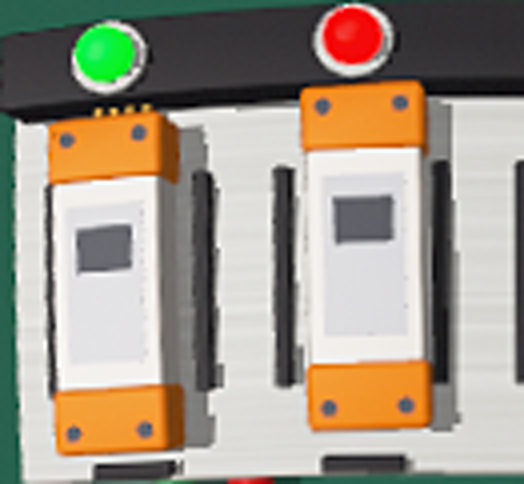

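The nest 3 driver lies flat (z 0.079 throughout), but it's pushed about 5 mm into the block and about 4 mm sideways, right at the nest's limits. That's likely the announced knock. I'll regrip it and centre it to be safe.

```bash
python3 - <<'E'
from h import *
plan([(.620,-.030,.16,.002),(.620,-.030,.084,.002)])
E
```

```text
[ 0.62  -0.03   0.16   0.002] -> [ 0.4919 -0.186   0.7948] az -0.0003 rows>= 4.8 
[ 0.62  -0.03   0.084  0.002] -> [0.    0.    0.304] az -0.0 rows>= 1.5
```

Request:
play_rows(motion=[[[0.492, -0.186, 0.3, 0, 0, 0, 0.4], [0.492, -0.186, 0.5, 0, 0, 0, 0.4], [0.492, -0.186, 0.7, 0, 0, 0, 0.4], [0.492, -0.186, 0.795, 0, 0, 0, 0.4], [0.492, -0.186, 0.795, 0, 0, 0, 0.4], [0.492, -0.186, 0.795, 0, 0, 0, 0.4], [0.492, -0.186, 0.795, 0, 0, 0, 0.4], [0.492, -0.186, 0.795, 0, 0, 0, 0.4], [0.492, -0.186, 0.795, 0, 0, 0, 0.4], [0.492, -0.186, 0.795, 0, 0, 0, 0.4]]])

```text
time_s: 52.7
ee_pos: [0.6203, -0.0303, 0.162]
eef_rot: [3.141, -0.003, -0.0]
force: [-0.5, 0.1, 0.4]
grip_width: 0.0659
grip_force: 0.0
```

```bash
python3 - <<'E'
from h import *
c,P=wcloud();f=c["frame"].astype(int)
q=(abs(P[...,2]-.079)<.004)&(abs(P[...,1]+.0265)<.03)&(P[...,0]>.53)&(P[...,0]<.70)&(f[...,0]>110)&(f[...,0]-f[...,2]>60)
k,l,st,_=cv2.connectedComponentsWithStats(q.astype(np.uint8))
for i in range(1,k):
    if st[i,4]>80:p=P[l==i];print(cv2.minAreaRect(p[:,:2].astype(np.float32).copy()))
plan([(.620,-.030,.084,.002)])
E
```

```text
((0.6705417037010193, -0.0298105850815773), (0.02334204502403736, 0.041098419576883316), 0.722411572933197)
((0.5745316743850708, -0.03179996833205223), (0.041009414941072464, 0.02393687702715397), 89.01915740966797)
[ 0.62  -0.03   0.084  0.002] -> [-0.0007 -0.001   0.3099] az -0.0003 rows>= 1.5
```

Request:
play_rows(motion=[[[0, 0, 0.1, 0, 0, 0, 0.4], [0, 0, 0.2, 0, 0, 0, 0.4], [0, 0, 0.26, 0, 0, 0, 0.4], [0, 0, 0.29, 0, 0, 0, 0.4], [0, 0, 0.308, 0, 0, 0, 0.4], [0, 0, 0.308, 0, 0, 0, 0.4], [0, 0, 0.308, 0, 0, 0, 0.4], [0, 0, 0.308, 0, 0, 0, 0.4], [0, 0, 0.308, 0, 0, 0, 0.4]]])

```text
time_s: 53.65
ee_pos: [0.6202, -0.0301, 0.0835]
eef_rot: [3.142, -0.001, 0.0]
force: [-0.5, 0.2, -0.3]
grip_width: 0.0664
grip_force: 0.0
```

Request:
play_rows(motion=[[[0, 0, 0, 0, 0, 0, -0.4], [0, 0, 0, 0, 0, 0, -0.4], [0, 0, 0, 0, 0, 0, -0.4], [0, 0, 0, 0, 0, 0, -0.4], [0, 0, -0.012, 0, 0, 0, -0.4], [0, 0, -0.012, 0, 0, 0, -0.4], [-0.011, -0.007, -0.012, 0, 0, 0, -0.4], [-0.022, -0.015, -0.012, 0, 0, 0, -0.4], [-0.022, -0.015, -0.012, 0, 0, 0, -0.4], [-0.022, -0.015, -0.012, 0, 0, 0, -0.4]]])

```text
time_s: 54.65
ee_pos: [0.6145, -0.0262, 0.086]
eef_rot: [3.142, -0.0, 0.0]
force: [1.3, 0.4, -1.2]
grip_width: 0.0417
grip_force: 20.0
```

Request:
play_rows(motion=[[[0, 0, 0.006, 0, 0, 0, -0.4], [0, 0, 0.011, 0, 0, 0, -0.4], [0, 0, 0.011, 0, 0, 0, -0.4], [0, 0, 0.011, 0, 0, 0, -0.4], [0, 0, 0.011, 0, 0, 0, -0.4], [0, 0, 0.011, 0, 0, 0, 0.24], [0, 0, 0.011, 0, 0, 0, 0.24], [0, 0, 0.011, 0, 0, 0, 0.24], [0, 0, 0.011, 0, 0, 0, 0.24], [0, 0, 0.011, 0, 0, 0, 0.24]]])

```text
time_s: 55.65
ee_pos: [0.6145, -0.0263, 0.0833]
eef_rot: [3.142, -0.0, 0.0]
force: [0.4, 0.4, -0.2]
grip_width: 0.0583
grip_force: 0.0
```

Request:
play_rows(motion=[[[0, 0, -0.15, 0, 0, 0, 0.24], [0, 0, -0.3, 0, 0, 0, 0.24], [0, 0, -0.5, 0, 0, 0, 0.24], [0, 0, -0.7, 0, 0, 0, 0.24], [0, 0, -0.9, 0, 0, 0, 0.24], [-0.3, 0.2, -1, 0, 0, 0, 0.4], [-0.5, 0.2, -1, 0, 0, 0, 0.4], [-0.5, 0.2, -1, 0, 0, 0, 0.4], [-0.5, 0.2, -1, 0, 0, 0, 0.4], [-0.5, 0.2, -1, 0, 0, 0, 0.4]]])

```text
time_s: 56.65
ee_pos: [0.4894, -0.0765, 0.3339]
eef_rot: [3.141, -0.002, -0.001]
force: [-0.2, -0.0, -0.7]
grip_width: 0.0659
grip_force: 0.0
```

```bash
python3 - <<'E'
from h import *
camera("wrist");c,P=wcloud();f=c["frame"].astype(int);print(get_obs()["ee_pos"])
for y in(.0585,-.0265):
    q=(abs(P[...,2]-.079)<.005)&(abs(P[...,1]-y)<.03)&(P[...,0]>.53)&(P[...,0]<.685)&(f[...,0]>110)&(f[...,0]-f[...,2]>60)
    k,l,st,_=cv2.connectedComponentsWithStats(q.astype(np.uint8))
    for i in range(1,k):
        if st[i,4]>60:p=P[l==i];print(cv2.minAreaRect(p[:,:2].astype(np.float32).copy()),np.median(p[:,2]))
E
python3 d.py
```

```text
[ 0.49014118 -0.07613429  0.33293696]
((0.6644066572189331, 0.059191640466451645), (0.041747648268938065, 0.02360612154006958), 89.95672607421875) 0.08009637242551115
((0.5683272480964661, 0.05884525924921036), (0.02333894371986389, 0.04301128536462784), 0.2505841851234436) 0.07986760575616869
((0.6646504998207092, -0.024356968700885773), (0.041122209280729294, 0.02308044768869877), 89.97793579101562) 0.07988979316037984
((0.5686237812042236, -0.02540489472448826), (0.04137299209833145, 0.02199533022940159), 88.77486419677734) 0.07990273969738051
[ 0.49014118 -0.07613429  0.33293696] [-3.14144572e+00  3.06990650e-04  4.51334428e-04]
loose
x 0.7853 y 0.3798 z 0.032 L 0.161 W 0.030 ang 89.7 (1.566 rad) px 37,22 [97 20 18]
x 0.7430 y 0.2647 z 0.029 L 0.043 W 0.026 ang 9.7 (0.168 rad) px 76,28 [174  93  18]
x 0.6243 y 0.2734 z 0.030 L 0.142 W 0.043 ang 60.2 (1.051 rad) px 71,99 [207 171 138]
x 0.3472 y 0.2982 z 0.029 L 0.100 W 0.043 ang 58.1 (1.014 rad) px 78,255 [196 147 100]
x 0.3023 y 0.5383 z 0.030 L 0.082 W 0.008 ang -21.2 (-0.369 rad) px 2,267 [137 111  12]
trays
x 0.4351 y 0.0841 z 0.033 L 0.118 W 0.044 ang -0.8 (-0.014 rad) px 178,209 [208 169 130]
x 0.4337 y 0.0004 z 0.033 L 0.119 W 0.043 ang -0.1 (-0.001 rad) px 231,208 [210 170 132]
x 0.4235 y -0.1482 z 0.033 L 0.118 W 0.041 ang -0.9 (-0.015 rad) px 329,215 [174 141 112]
x 0.4224 y -0.2321 z 0.033 L 0.121 W 0.043 ang -0.6 (-0.011 rad) px 383,216 [142 112  89]
nests
x 0.6858 y -0.0697 z 0.077 L 0.339 W 0.009 ang -89.9 (-1.570 rad) px 276,33 [54 53 54]
x 0.6166 y -0.0246 z 0.079 L 0.120 W 0.043 ang 0.3 (0.005 rad) px 242,83 [216 179 142]
x 0.6165 y 0.0586 z 0.079 L 0.120 W 0.043 ang 0.4 (0.007 rad) px 179,86 [213 178 142]
```

Both loaded drivers are centred and seated, the trays are right, and the knob is at zero. Handing in.

```bash
python3 -c "
from station import workorder; print(workorder.hand_in())"
```

```text
the job is handed in; nothing more can be done
None
```

The job is handed in (no verdict came back): the knob is at its zero stop, the nest 2 and 4 drivers (green lamps) are in the blue tray, the nest 1 and 3 drivers (red lamps) are in the red bin, and the two waiting 120 mm drivers are seated flat in nests 3 and 4, with the nest 3 one re-centred after it was found shifted about 5 mm.

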